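# Unprop the cold-well lid behind the sauce jars

## Robot

A 6-joint arm with a two-finger parallel gripper is mounted at the origin on the work surface. World frame = base frame: x ahead of the robot, y to its left, z up, the work surface at z = 0. Lengths are in mm, angles in rad, forces in N, time in s.
With the tool pointing down it reaches from about 350 to 850 mm from the base axis. Payload 8.1 kg.
Tool frame: the origin (TCP) lies midway between the tips of the shut fingers; the grasp point (between the pads) lies behind it (manip.hold_point_z is the x of the grasp point in the tool frame, in mm); x points along the fingers, y is the direction in which the jaws open and shut, and the axes are right-handed (so a half turn about x gives the same grasp; the last joint's range is limited). The gripper opens to 85 mm and grips with 20 to 120 N. Pads are 22 mm wide; open, the fingers measure 114 mm over their backs; the gripper's body (76 mm by 85 mm) begins 54 mm behind the grasp point. The pads swing forward as they close: fully open they stand 13 mm farther back than shut.
Start: joints at [1.138, 0.13, 1.488, -0, 1.523, -0.085], TCP at [204.477, 564.087, 198.792] pointing down, gripper open.
Joint ranges: [-2.96, 2.96], [-0.89, 2.26], [0.02, 2.5], [-1.34, 4.48], [0, 2.73], [-2.66, 2.66]. Speed limits (rad/s): [2.39, 2.39, 2.79, 3.14, 3.14, 3.14].

## Interface

Orientations are given as a rotation vector (axis times angle).
In Python, from station import monitor, capture, get_calibration, ticket, models, manip gives the robot as it stands.
- The arm moves only by the tool play_rows, never from a script. Its argument "motion" is a list of rows, each an object of numbers: "fingers": the finger opening in cm, from 0 to 8.54; "dx", "dy", "dz": the shift along the tool's x, y, z in cm; "twist": the turn about the tool's x in rad. In form: [{"fingers": .., "dx": .., "dy": .., "dz": .., "twist": ..}, ...]. A call has 1 to 20 rows; each row is the pose to reach, as a shift and turn from the pose measured when the call began, along the tool's axes at that moment; what a row does not reach only later rows make up. A row lasts 1/12 s, in which the tool goes at most 41.7 mm and 7.16 degrees, less where a joint would pass 70% of its speed; a pose out of reach is approached as far as the arm can. A call with a gripper value outside its range is refused whole. The fingers move at their own pace and stop on an object; the grip force is fixed at half the most. Time passes only in rows, so rows that repeat a pose let the fingers close. It gives the time, the measured TCP pose, the force and the opening at its end, in the units of the state.
- monitor.observe(): the state, without advancing time (a new reading comes with each control period).
- capture(name): name is "scene" or "top" or "wrist"; returns (picture, depth): 384x512x3 uint8, red, green, blue; 384x512 float32, mm along the optical axis (not along the pixel's ray), 0 where there is no reading.
- get_calibration(name): a dict with "fovy" (degrees; the focal length in pixels is half the picture's height over the tangent of half this angle, whatever the lens; pixels are square), "cx", "cy" (the principal point, pixels), "position" and "attitude" of the camera in the world; the wrist camera has in their place "T_tool_cam" (4x4, takes a point from camera to tool coordinates, whose origin is the TCP and whose axes are the tool frame's). Camera axes: x right, y up, looking along -z (the intrinsics and any distortion apply to the point x, -y, -z); pixel columns grow to the right and rows downward; lengths in mm; the calibration is good to about 2 mm. The wrist camera is an equidistant fisheye: a pixel r from the principal point sees the ray r / f radians off the axis. A picture is of the moment at which its call begins: read the wrist's pose just before it. get_calibration takes no time and is no camera call.
- ticket.sign_off(): hands the job in, once; it reports no verdict.
Trained networks look in the newest picture that a camera, given by its name, has taken for a name from the list of things; names that differ only in an ending like _2 or _b are one class to them, and where a whole thing is asked for, a point or a joint stands for the part that bears it (a point fixed in the world has none). Each returns a list of dicts, best first, with "score" (0 to 1); they miss things now and then, are a little off and sometimes report something else, mostly with a low value. They report only what shows in the picture. A call takes as long as a camera call.
- models.search_frame(name, camera): "extent" ([centre column, centre row, width, height] in pixels, round what is visible of it).
- models.spot_point(name, camera): "point" ([row, column] in pixels: a listed point, or the origin of a listed thing).
The state is a dict: "time_s": time; "joints": joint angles; "joint_velocities": joint speeds; "tau": joint torques, N m; "tcp_pos": TCP position; "ee_rot": TCP orientation; "wrist_force": force on the tool from outside, world axes, zero at the start; "wrist_torque": the same for the moment, N m; "finger_gap": finger opening in mm.
Only numpy, scipy, OpenCV 4.12 (cv2) and the standard library are available. Lean on these libraries where they do the work, as an engineer would, in place of code of your own. Each camera call takes 0.05 s, during which the arm holds its last target. There are 200 camera calls.

## Task

The heavy steel lid of the cold well is propped ajar by the yellow wedge: first move the three sauce jars standing in front of it, upright, onto the aluminium side tray, and leave them there while you ease the wedge straight back out in small tugs so that the lid comes down gently and shuts. Lay the wedge flat on its base inside the black dish, then put each jar back, upright and centred, on the round mark of its own lid colour.

Things in the scene. Friction and masses are not known exactly. Their poses are not given: they have to be found in the camera images.
- jar_red: sauce jar with a red lid and a red band on the white side: an upright closed cylinder 54 mm across and 76 mm high, about 0.22 kg, smooth straight sides. Origin: centre of its underside; z up. At the start it stands in a row of three, about 95 mm apart, between the robot and the propped lid
- jar_green: sauce jar with a green lid and a green band on the white side: an upright closed cylinder 54 mm across and 76 mm high, about 0.22 kg, smooth straight sides. Origin: centre of its underside; z up. At the start it stands in a row of three, about 95 mm apart, between the robot and the propped lid
- jar_blue: sauce jar with a blue lid and a blue band on the white side: an upright closed cylinder 54 mm across and 76 mm high, about 0.22 kg, smooth straight sides. Origin: centre of its underside; z up. At the start it stands in a row of three, about 95 mm apart, between the robot and the propped lid
- mark_red: round mark stuck flat on the counter, red ring with a white middle, 84 mm across, no noticeable thickness (a jar on it stands on the counter, z = 0). Fixed. Origin: its centre. At the start a jar, not always the red one, stands on it
- mark_green: round mark stuck flat on the counter, green ring with a white middle, 84 mm across, no noticeable thickness (a jar on it stands on the counter, z = 0). Fixed. Origin: its centre. At the start a jar, not always the green one, stands on it
- mark_blue: round mark stuck flat on the counter, blue ring with a white middle, 84 mm across, no noticeable thickness (a jar on it stands on the counter, z = 0). Fixed. Origin: its centre. At the start a jar, not always the blue one, stands on it
- tray: shallow aluminium side tray, open on top, fixed on the counter: outside 300 mm along its x, 130 mm along its y, 14 mm high; walls and floor 4 mm thick. It holds the three jars in a line along its x, 90 mm apart (-90, 0, +90 mm). It may be on the robot's left or right. Origin: centre of its underside
- dish: shallow black plastic dish, open on top, fixed on the counter: outside 180 mm along its x, 120 mm along its y, 14 mm high; walls and floor 4 mm thick. The home of the wedge, which fits lengthwise along x either way round. It lies on the other side from the tray. Origin: centre of its underside
- wedge: yellow wedge, 120 mm long (x), 36 wide (y), flat on the counter. Origin: middle of its underside; x points to the 5 mm thin tip (x = +60), under the lid, whose edge rests on the slope near x = 0, 26 mm high. Grip tab near the robot: x -60 to -22, 30 mm wide in y, 46 high; pinch it across y from above. Pull along its -x with 5 to 20 N: lid shut after 50 mm, tip clear after 65 mm
- lid: heavy dark steel lid of the cold well, bright panel and handle on top, 280 mm from its hinge (the far edge) to its front edge, 340 mm wide, 2.2 kg. Origin: middle of its front edge, a 10 mm round lip, on the lip's axis; x points to the hinge. Origin height: about 31 mm while propped on the wedge, 16 mm when shut (the lip then 11 mm clear of the counter). It sinks as the wedge comes out

How it is judged:
By the outcome, as a careful person would: the job done as asked, in the order asked, and still so for the second after the job is handed in, with the robot touching nothing.
It also fails if it takes over 144 s, if anything falls off the work surface, if the arm or the gripper's body presses on something with over 40 N, if the wrist force passes 120 N, or if a joint passes its speed limit or range.

## Working session

There is one attempt and no reset: what is moved stays moved. The work goes in short steps, Python scripts to look and compute and a tool call to move; the robot and the scene stay as the last step left them, time stands still between calls to the robot, and variables do not carry over. Pictures are saved under pics/ and viewed, about 12 in all and at most 16, crops included, and the job is handed in when it is done.

Besides the shell and the picture viewer there is one more tool, called after "Call:" in YAML: its name, and indented under it one key for each argument. play_rows: Moves the arm, as the interface text tells. Its arguments: {"type":"object","properties":{"motion":{"type":"array","items":{"type":"object","properties":{"fingers":{"type":"number"},"dx":{"type":"number"},"dy":{"type":"number"},"dz":{"type":"number"},"twist":{"type":"number"}}}}},"required":["motion"]}

```bash
mkdir -p pics; ls; cat > h.py <<'E'
import numpy as np, cv2
from scipy.spatial.transform import Rotation as R
from station import monitor, capture, get_calibration, ticket, models, manip
def campose(name, st=None):
    c=get_calibration(name)
    if name=='wrist':
        st=st or monitor.observe()
        T=np.eye(4);T[:3,:3]=R.from_rotvec(st['ee_rot']).as_matrix();T[:3,3]=st['tcp_pos']
        return c,T@np.array(c['T_tool_cam'])
    T=np.eye(4);a=np.array(c['attitude'])
    T[:3,:3]=R.from_rotvec(a).as_matrix() if a.shape==(3,) else a
    T[:3,3]=c['position'];return c,T
def ray(name,u,v,st=None):
    c,T=campose(name,st);f=192/np.tan(np.radians(c['fovy'])/2)
    x,y=(np.asarray(u,float)-c['cx'])/f,(np.asarray(v,float)-c['cy'])/f
    if name=='wrist':
        r=np.hypot(x,y)+1e-12;s=np.sin(r)/r;d=np.stack([x*s,-y*s,-np.cos(r)],-1)
    else: d=np.stack([x,-y,-np.ones_like(x)],-1)
    return T[:3,3],d@T[:3,:3].T,d
def on_z(name,u,v,z,st=None):
    o,d,_=ray(name,u,v,st);return o+d*((z-o[2])/d[...,2])[...,None]
def by_depth(name,u,v,dep,st=None):
    o,d,dc=ray(name,u,v,st);return o+d*(dep/(-dc[...,2]))[...,None]
def save(n,img): cv2.imwrite('pics/'+n,img[...,::-1])
E
python3 - <<'E'
from h import *
print(manip.hold_point_z, monitor.observe())
for n in ['scene','top','wrist']:
    c=get_calibration(n);print(n,c)
for n in ['scene','top']:
    im,d=capture(n);save(n+'0.png',im);np.save(n+'0.npy',d)
    for k in ['jar_red','jar_green','jar_blue','mark_red','mark_green','mark_blue','tray','dish','wedge','lid']:
        r=models.spot_point(k,n)[:2]
        print(n,k,[(round(q['score'],2),np.round(q['point']),np.round(on_z(n,q['point'][1],q['point'][0],0))) for q in r])
E
```

```text
pics
-18.700000000000003 {'time_s': 0.0, 'joints': array([ 1.13759814e+00,  1.31162151e-01,  1.48929304e+00, -1.13034885e-05,
        1.52303862e+00, -8.54067072e-02]), 'joint_velocities': array([-2.97905850e-05, -1.10373840e-03, -5.02375745e-04, -9.98200824e-05,
        4.74462725e-04, -7.80350193e-06]), 'tau': array([-1.02735405e-03, -5.69414163e+01, -5.00540650e+01, -3.13173141e-04,
        1.47663866e-02,  4.52610630e-05]), 'tcp_pos': array([204.21433922, 563.50603163, 197.73637625]), 'ee_rot': array([ 0.27147152,  1.55399047, -0.27437473]), 'wrist_force': array([ 0.00198088,  0.01015427, -0.71866048]), 'wrist_torque': array([-0.04033214, -0.01453709,  0.00104599]), 'finger_gap': 85.34228780766902}
scene {'fovy': 42.78077320087976, 'cx': 253.26096282474023, 'cy': 193.54443842645003, 'position': array([1294.38456832, -624.40718434,  785.90299714]), 'attitude': array([0.86476802, 0.41012008, 0.77404491])}
top {'fovy': 48.43246799915449, 'cx': 253.6818347078248, 'cy': 193.65641918970982, 'position': array([ 277.26940861,   14.92631957, 1242.42564501]), 'attitude': array([ 0.17007051
[... 1336 characters left out ...]
4., 199.]), array([457., 157.,   0.]))]
top jar_blue [(0.69, array([234., 265.]), array([438., -36.,   0.]))]
top mark_red [(0.7, array([233., 265.]), array([444., -37.,   0.])), (0.64, array([234., 265.]), array([441., -36.,   0.]))]
top mark_green [(0.76, array([233., 196.]), array([459., 166.,   0.]))]
top mark_blue [(0.59, array([234., 232.]), array([449.,  59.,   0.]))]
top tray [(0.67, array([226., 137.]), array([494., 336.,   0.])), (0.25, array([231., 267.]), array([448., -43.,   0.]))]
top dish [(0.81, array([204., 365.]), array([ 503., -340.,    0.]))]
top wedge [(0.75, array([187., 244.]), array([585.,  13.,   0.]))]
top lid [(0.55, array([186., 234.]), array([592.,  44.,   0.]))]
```

View pics/top0.png

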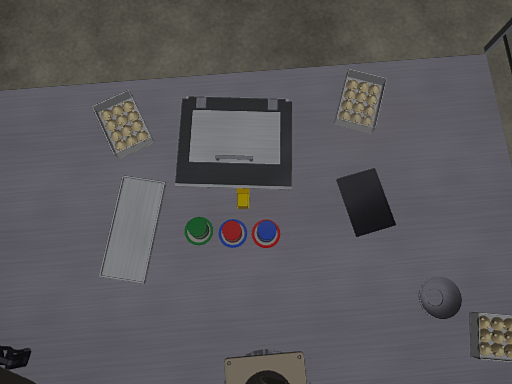

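View pics/scene0.png

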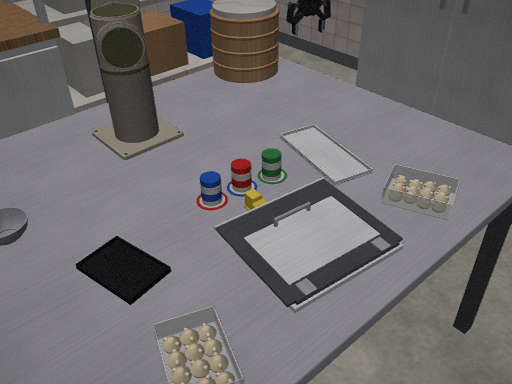

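Top view: green jar on green mark (199,231), red jar on blue mark (232,232), blue jar on red mark (266,233). The tray is on the left (132,230), the dish on the right (365,202), the wedge tab at (243,199) and the lid above it. Next I refine these by segmentation.

```bash
python3 - <<'E'
from h import *
im=cv2.imread('pics/top0.png');d=np.load('top0.npy');hsv=cv2.cvtColor(im,cv2.COLOR_BGR2HSV);H,S,V=cv2.split(hsv)
vv,uu=np.mgrid[:384,:512];P=by_depth('top',uu,vv,d)
col={'red':((H<8)|(H>172)),'green':(H>45)&(H<80),'blue':(H>100)&(H<130)}
for k,m in col.items():
    m=m&(S>110)&(uu>170)&(uu<300)&(vv>205)&(vv<260)
    z=P[...,2]
    lid=m&(z>60); ring=m&(abs(z)<15)
    for nm,mm,h in (('jar',lid,76),('ring',ring,0)):
        v,u=np.nonzero(mm)
        pts=on_z('top',u,v,h)[:,:2]
        c,r=cv2.minEnclosingCircle(pts.astype(np.float32).reshape(-1,1,2))
        print(k,nm,len(u),'zmed',np.median(z[mm]).round(1),'mean',pts.mean(0).round(1),'circ',np.round(c,1),round(r,1))
m=(H>18)&(H<35)&(S>120)&(uu>220)&(uu<265)&(vv>180)&(vv<215)
v,u=np.nonzero(m);zz=P[m]
print('wedge',len(u),np.percentile(zz,[5,50,95],axis=0).round(1).tolist())
t=m&(P[...,2]>38);v,u=np.nonzero(t);p=on_z('top',u,v,46)[:,:2].astype(np.float32);print('tab',len(u),cv2.minAreaRect(p),p.mean(0))
def rect(mask,h,seed):
    n,l,s,_=cv2.connectedComponentsWithStats(mask.astype(np.uint8));k=l[seed[1],seed[0]]
    v,u=np.nonzero(l==k);p=on_z('top',u,v,h)[:,:2].astype(np.float32);r=cv2.minAreaRect(p);print(len(u),np.round(r[0],1),np.round(r[1],1),round(r[2],1),'\n',cv2.boxPoints(r).round(0).tolist(),'med z',np.median(P[l==k][:,2]))
print('dish');rect(V<50,14,(365,202))
for uvs in [(115,200),(115,280),(40,200),(330,240)]: print(uvs,hsv[uvs[1],uvs[0]])
print(hsv[230,120:145:5].tolist())
m=(P[...,2]>7)&(P[...,2]<25)&(uu>90)&(uu<175)&(vv>165)&(vv<295);m=cv2.morphologyEx(m.astype(np.uint8),cv2.MORPH_OPEN,np.ones((2,2)))
v,u=np.nonzero(m);print('tray',len(u));
g=(S<28)&(V>120)&(uu>90)&(uu<175)&(vv>165)&(vv<295);g=cv2.morphologyEx(g.astype(np.uint8),cv2.MORPH_OPEN,np.ones((3,3)));rect(g,8,(132,230))
# lid front edge
for u in (190,215,270,285):
    c=P[170:200,u];print(u,[(170+i,c[i].round().tolist()) for i in range(8,24,2)])
E
```

```text
red jar 298 zmed 76.8 mean [448.3  58. ] circ [445.8   9.9] 74.9
red ring 201 zmed 1.6 mean [435.5 -34. ] circ [447.1   4.4] 82.5
green jar 298 zmed 76.1 mean [465.9 152.8] circ [460.4 145.6] 35.8
green ring 148 zmed 1.0 mean [457.2 154.7] circ [466.1 156.9] 41.6
blue jar 292 zmed 76.8 mean [441. -37.] circ [456.3   2.4] 68.7
blue ring 202 zmed 1.4 mean [446.8  57.4] circ [444.6  22.7] 78.1
wedge 252 [[520.4, 5.7, 4.9], [543.1, 21.0, 42.4], [574.4, 37.1, 48.7]]
tab 138 ((538.151611328125, 22.924795150756836), (28.661256790161133, 38.17562484741211), 85.43000030517578) [538.73065   22.091482]
dish
2468 [ 508.8 -338.7] [179.2 123.4] 11.7 
 [[409.0, -296.0], [434.0, -417.0], [609.0, -381.0], [584.0, -260.0]] med z 5.251843406485932
(115, 200) [128  20 103]
(115, 280) [124  17 104]
(40, 200) [124  18 100]
(330, 240) [127  23 101]
[[110, 6, 125], [108, 10, 123], [105, 8, 123], [113, 8, 123], [105, 8, 125]]
tray 492
3957 [488.2 344.8] [120.1 289.1] 76.5 
 [[334.0, 320.0], [615.0, 253.0], [643.0, 369.0], [362.0, 437.0]] med z 4.107012470881273
190 [(178, [618.0, 170.0, 33.0]), (180, [612.0,
[... 197 characters left out ...]
78, [612.0, 97.0, 33.0]), (180, [605.0, 97.0, 35.0]), (182, [600.0, 98.0, 33.0]), (184, [593.0, 98.0, 36.0]), (186, [586.0, 98.0, 38.0]), (188, [589.0, 101.0, 2.0]), (190, [584.0, 102.0, 0.0]), (192, [577.0, 102.0, 2.0])]
270 [(178, [597.0, -64.0, 37.0]), (180, [593.0, -63.0, 29.0]), (182, [587.0, -63.0, 32.0]), (184, [579.0, -62.0, 37.0]), (186, [573.0, -61.0, 38.0]), (188, [568.0, -61.0, 35.0]), (190, [569.0, -62.0, 3.0]), (192, [563.0, -62.0, 4.0])]
285 [(178, [595.0, -108.0, 31.0]), (180, [589.0, -107.0, 32.0]), (182, [582.0, -106.0, 38.0]), (184, [576.0, -106.0, 34.0]), (186, [569.0, -104.0, 41.0]), (188, [565.0, -105.0, 33.0]), (190, [568.0, -108.0, -5.0]), (192, [560.0, -106.0, 4.0])]
```

```bash
python3 - <<'E'
import cv2
im=cv2.imread('pics/top0.png')
cv2.imwrite('pics/crop0.png',cv2.resize(im[165:295,90:290],None,fx=4,fy=4,interpolation=cv2.INTER_CUBIC))
E
```

```text
(no output)
```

View pics/crop0.png

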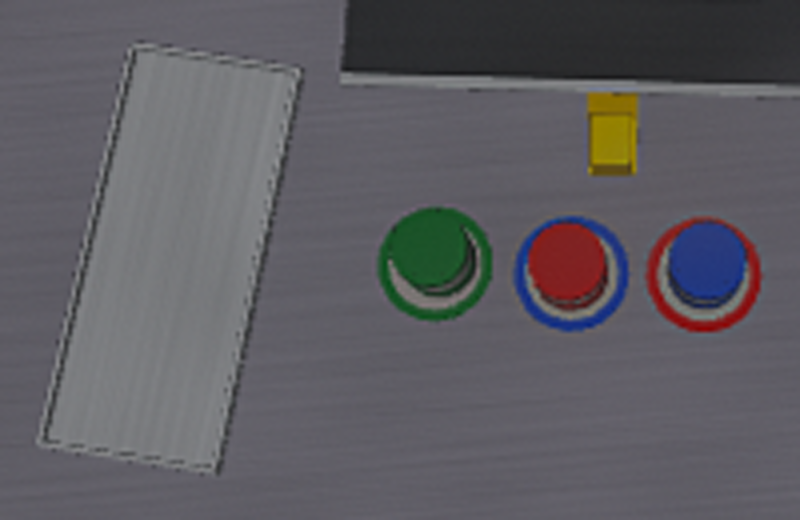

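Crop: green ring centre at full-frame pixel (198.8,230.8), blue (232.8,233.2), red (266,233.5). Tab at about (243,199), all consistent with the networks. Next is a clean-up of the fits and a move helper.

```bash
cat >> h.py <<'E'
def go(x,y,z,jaw=None):
    """shift (cm, rad) from present pose to TCP x,y,z with jaw axis at angle jaw (deg, world, mod 180)"""
    s=monitor.observe();M=R.from_rotvec(s['ee_rot']).as_matrix()
    d=M.T@(np.array([x,y,z])-s['tcp_pos'])/10
    cur=np.degrees(np.arctan2(M[1,1],M[0,1]))
    tw=0 if jaw is None else -np.radians((jaw-cur+90)%180-90)
    print('tcp',np.round(s['tcp_pos'],1),'jaw',round(cur,1),'xaxis',M[:,0].round(3),'j6',round(s['joints'][5],2),'t',round(s['time_s'],2),'F',np.round(s['wrist_force'],1),'gap',round(s['finger_gap'],1))
    print('-> dx %.2f dy %.2f dz %.2f twist %.3f'%(*d,tw))
def circfit(p):
    A=np.c_[2*p,np.ones(len(p))];s=np.linalg.lstsq(A,(p**2).sum(1),rcond=None)[0];return s[:2],np.sqrt(s[2]+s[0]**2+s[1]**2)
E
python3 - <<'E'
from h import *
im=cv2.imread('pics/top0.png');hsv=cv2.cvtColor(im,cv2.COLOR_BGR2HSV);H,S,V=cv2.split(hsv)
for k,(u,v) in {'green':(198.8,230.8),'blue':(232.8,233.2),'red':(266,233.5)}.items(): print(k,on_z('top',u,v,0).round(1))
vv,uu=np.mgrid[:384,:512]
col={'red':((H<8)|(H>172)),'green':(H>45)&(H<80),'blue':(H>100)&(H<130)}
c0={'green':(198.8,230.8),'blue':(232.8,233.2),'red':(266,233.5)}
for k,(a,b) in c0.items():
    m=col[k]&(S>90)&(np.hypot(uu-a,vv-b)<17)
    v,u=np.nonzero(m);p=on_z('top',u,v,0)[:,:2]
    h=cv2.convexHull(p.astype(np.float32))[:,0];print('mark',k,len(u),np.round(circfit(h)[0],1),round(circfit(h)[1],1))
    j={'green':'green','blue':'red','red':'blue'}[k]
    m=col[j]&(S>90)&(V>60)&(np.hypot(uu-a,vv-b+2)<14)
    v,u=np.nonzero(m);p=on_z('top',u,v,76)[:,:2];h=cv2.convexHull(p.astype(np.float32))[:,0];print('jar',j,len(u),np.round(circfit(h)[0],1),round(circfit(h)[1],1))
go(466,153,230,-7)
E
```

```text
green [465.1 156.5   0. ]
blue [449.8  57.8   0. ]
red [440.9 -38.9   0. ]
mark green 491 [466.2 157.6] 40.9
jar green 402 [457.5 148. ] 36.5
mark blue 221 [451.1  59.3] 41.8
jar red 322 [445.5  58.1] 28.0
mark red 212 [441.7 -37.4] 41.9
jar blue 321 [438.4 -36.7] 27.8
tcp [204.5 564.1 198.8] jaw 70.1 xaxis [-0. -0. -1.] j6 -0.09 t 1.1 F [-0.6  0.6  0.3] gap 85.1
-> dx -3.12 dy -29.73 dz 38.60 twist 1.345
```

```bash
python3 - <<'E'
from h import *
go(450,70,200,-7)
E
```

```text
tcp [204.5 564.1 198.8] jaw 70.1 xaxis [-0. -0. -1.] j6 -0.09 t 1.1 F [-0.6  0.6  0.3] gap 85.1
-> dx -0.12 dy -38.08 dz 39.92 twist 1.345
```

Call:
play_rows:
  motion:
    - {"fingers": 8.5, "dx": -0.1, "dy": -38.1, "dz": 39.9, "twist": 1.345}
    - {"fingers": 8.5, "dx": -0.1, "dy": -38.1, "dz": 39.9, "twist": 1.345}
    - {"fingers": 8.5, "dx": -0.1, "dy": -38.1, "dz": 39.9, "twist": 1.345}
    - {"fingers": 8.5, "dx": -0.1, "dy": -38.1, "dz": 39.9, "twist": 1.345}
    - {"fingers": 8.5, "dx": -0.1, "dy": -38.1, "dz": 39.9, "twist": 1.345}
    - {"fingers": 8.5, "dx": -0.1, "dy": -38.1, "dz": 39.9, "twist": 1.345}
    - {"fingers": 8.5, "dx": -0.1, "dy": -38.1, "dz": 39.9, "twist": 1.345}
    - {"fingers": 8.5, "dx": -0.1, "dy": -38.1, "dz": 39.9, "twist": 1.345}
    - {"fingers": 8.5, "dx": -0.1, "dy": -38.1, "dz": 39.9, "twist": 1.345}
    - {"fingers": 8.5, "dx": -0.1, "dy": -38.1, "dz": 39.9, "twist": 1.345}
    - {"fingers": 8.5, "dx": -0.1, "dy": -38.1, "dz": 39.9, "twist": 1.345}
    - {"fingers": 8.5, "dx": -0.1, "dy": -38.1, "dz": 39.9, "twist": 1.345}
    - {"fingers": 8.5, "dx": -0.1, "dy": -38.1, "dz": 39.9, "twist": 1.345}
    - {"fingers": 8.5, "dx": -0.1, "dy": -38.1, "dz": 39.9, "twist": 1.345}
    - {"fingers": 8.5, "dx": -0.1, "dy": -38.1, "dz": 39.9, "twist": 1.345}
    - {"fingers": 8.5, "dx": -0.1, "dy": -38.1, "dz": 39.9, "twist": 1.345}
    - {"fingers": 8.5, "dx": -0.1, "dy": -38.1, "dz": 39.9, "twist": 1.345}
    - {"fingers": 8.5, "dx": -0.1, "dy": -38.1, "dz": 39.9, "twist": 1.345}
    - {"fingers": 8.5, "dx": -0.1, "dy": -38.1, "dz": 39.9, "twist": 1.345}
    - {"fingers": 8.5, "dx": -0.1, "dy": -38.1, "dz": 39.9, "twist": 1.345}

```text
time_s: 2.77
tcp_pos: [449.5, 71.0, 199.9]
ee_rot: [1.297, 1.15, -1.297]
wrist_force: [-0.5, -0.1, 0.2]
finger_gap: 85.3
```

```bash
python3 - <<'E'
from h import *
s=monitor.observe();im,d=capture('wrist');save('w0.png',im);np.save('w0.npy',d)
go(466,154,200,-7)
for k in ['jar_red','jar_green','jar_blue','mark_red','mark_green','mark_blue','wedge']:
    z=0
    for q in models.spot_point(k,'wrist')[:2]:
        r,c=q['point'];print(k,round(q['score'],2),np.round([c,r]),on_z('wrist',c,r,z,s).round(1))
hsv=cv2.cvtColor(im,cv2.COLOR_RGB2HSV);H,S,V=cv2.split(hsv)
vv,uu=np.mgrid[:384,:512];P=by_depth('wrist',uu,vv,d,s)
col={'red':((H<8)|(H>172)),'green':(H>45)&(H<80),'blue':(H>100)&(H<130)}
c0={'green':(466,157),'blue':(451,59),'red':(441,-37)}
for k,m in col.items():
  for h,nm in ((76,'jar'),(0,'ring')):
    c=c0[k] if h==0 else c0[{'red':'blue','blue':'red','green':'green'}[k]]
    Q=on_z('wrist',uu,vv,h,s)
    mm=m&(S>100)&(V>50)&(abs(P[...,2]-h)<8)&(np.hypot(Q[...,0]-c[0],Q[...,1]-c[1])<(50 if h==0 else 38))
    p=Q[mm][:,:2].astype(np.float32)
    if len(p)>20:
        hu=cv2.convexHull(p)[:,0];f=circfit(hu);print(k,nm,len(p),f[0].round(1),f[1].round(1),'z',np.median(P[mm][:,2]).round(1))
E
```

```text
tcp [449.5  70.8 199.9] jaw -6.9 xaxis [ 0.  0. -1.] j6 0.16 t 2.82 F [-0.3 -0.2  0.4] gap 85.2
-> dx -0.01 dy 0.64 dz -8.46 twist 0.002
jar_red 0.74 [253. 176.] [448.3  60.6   0. ]
jar_blue 0.73 [254. 245.] [438.4 -34.9   0. ]
wedge 0.94 [354. 194.] [582.   21.8   0. ]
red jar 1952 [448.6  61.3] 26.4 z 75.9
red ring 672 [440.7 -34.6] 42.1 z 0.6
green jar 2182 [466.2 154.7] 26.3 z 76.1
green ring 1070 [465.2 159.1] 41.6 z 0.8
blue jar 1462 [441.5 -34. ] 27.3 z 76.0
blue ring 758 [449.7  60. ] 42.0 z 0.8
```

View pics/w0.png

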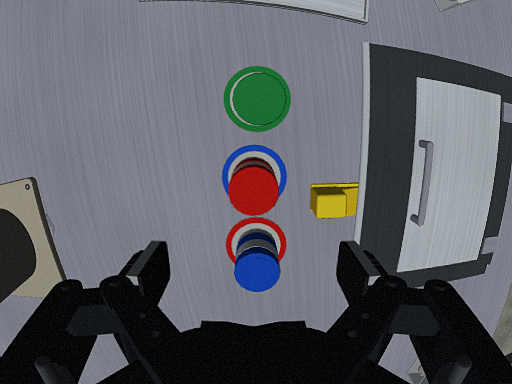

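Close view: all jars are upright, with jar tops at about (257,98), (253,190), (257,271) and the wedge tab at (328,205), agreeing with the top camera to about 3 mm. I'll grasp green now.

Call:
play_rows:
  motion:
    - {"fingers": 8.5, "dx": 0, "dy": 0.6, "dz": -8.4}
    - {"fingers": 8.5, "dx": 0, "dy": 0.6, "dz": -8.4}
    - {"fingers": 8.5, "dx": 0, "dy": 0.6, "dz": -8.4}
    - {"fingers": 8.5, "dx": 2, "dy": 0.6, "dz": -8.4}
    - {"fingers": 8.5, "dx": 6, "dy": 0.6, "dz": -8.4}
    - {"fingers": 8.5, "dx": 10, "dy": 0.6, "dz": -8.4}
    - {"fingers": 8.5, "dx": 14, "dy": 0.6, "dz": -8.4}
    - {"fingers": 8.5, "dx": 16, "dy": 0.6, "dz": -8.4}
    - {"fingers": 8.5, "dx": 17.5, "dy": 0.6, "dz": -8.4}
    - {"fingers": 8.5, "dx": 17.5, "dy": 0.6, "dz": -8.4}
    - {"fingers": 4.5, "dx": 17.5, "dy": 0.6, "dz": -8.4}
    - {"fingers": 4.5, "dx": 17.5, "dy": 0.6, "dz": -8.4}
    - {"fingers": 4.5, "dx": 17.5, "dy": 0.6, "dz": -8.4}
    - {"fingers": 4.5, "dx": 17.5, "dy": 0.6, "dz": -8.4}
    - {"fingers": 4.5, "dx": 17.5, "dy": 0.6, "dz": -8.4}
    - {"fingers": 4.5, "dx": 17.5, "dy": 0.6, "dz": -8.4}

```text
invalid input at $.motion[0]: expected keys fingers, dx, dy, dz, twist
```

```bash
python3 - <<'E'
from h import *
go(575.7,323.8,130,-7)
E
```

```text
tcp [449.7  69.9 199.8] jaw -7.0 xaxis [-0.  0. -1.] j6 0.16 t 3.17 F [ 1.1 -0.9 -0.3] gap 84.7
-> dx 6.98 dy 9.42 dz -26.73 twist 0.000
```

Call:
play_rows:
  motion:
    - {"fingers": 8.5, "dx": 0, "dy": 0.6, "dz": -8.5, "twist": 0}
    - {"fingers": 8.5, "dx": 0, "dy": 0.6, "dz": -8.5, "twist": 0}
    - {"fingers": 8.5, "dx": 0, "dy": 0.6, "dz": -8.5, "twist": 0}
    - {"fingers": 8.5, "dx": 2, "dy": 0.6, "dz": -8.5, "twist": 0}
    - {"fingers": 8.5, "dx": 6, "dy": 0.6, "dz": -8.5, "twist": 0}
    - {"fingers": 8.5, "dx": 10, "dy": 0.6, "dz": -8.5, "twist": 0}
    - {"fingers": 8.5, "dx": 14, "dy": 0.6, "dz": -8.5, "twist": 0}
    - {"fingers": 8.5, "dx": 16, "dy": 0.6, "dz": -8.5, "twist": 0}
    - {"fingers": 8.5, "dx": 17.5, "dy": 0.6, "dz": -8.5, "twist": 0}
    - {"fingers": 8.5, "dx": 17.5, "dy": 0.6, "dz": -8.5, "twist": 0}
    - {"fingers": 4.5, "dx": 17.5, "dy": 0.6, "dz": -8.5, "twist": 0}
    - {"fingers": 4.5, "dx": 17.5, "dy": 0.6, "dz": -8.5, "twist": 0}
    - {"fingers": 4.5, "dx": 17.5, "dy": 0.6, "dz": -8.5, "twist": 0}
    - {"fingers": 4.5, "dx": 17.5, "dy": 0.6, "dz": -8.5, "twist": 0}
    - {"fingers": 4.5, "dx": 17.5, "dy": 0.6, "dz": -8.5, "twist": 0}
    - {"fingers": 4.5, "dx": 17.5, "dy": 0.6, "dz": -8.5, "twist": 0}

```text
time_s: 4.5
tcp_pos: [467.6, 154.0, 27.3]
ee_rot: [1.301, 1.147, -1.295]
wrist_force: [-2.1, -0.5, 6.7]
finger_gap: 51.6
```

```bash
python3 - <<'E'
from h import *
go(575.7,323.8,130,76.5)
E
```

```text
tcp [467.6 154.   27.3] jaw -7.0 xaxis [ 0.003  0.001 -1.   ] j6 0.34 t 4.5 F [-2.1 -0.5  6.7] gap 51.6
-> dx -10.22 dy 8.69 dz -18.18 twist -1.457
```

Call:
play_rows:
  motion:
    - {"fingers": 4.5, "dx": -2, "dy": 0, "dz": 0, "twist": 0}
    - {"fingers": 4.5, "dx": -5, "dy": 0, "dz": 0, "twist": 0}
    - {"fingers": 4.5, "dx": -9, "dy": 0, "dz": 0, "twist": 0}
    - {"fingers": 4.5, "dx": -10, "dy": 1.5, "dz": -3, "twist": -0.12}
    - {"fingers": 4.5, "dx": -10, "dy": 3, "dz": -6, "twist": -0.24}
    - {"fingers": 4.5, "dx": -10, "dy": 4.5, "dz": -9, "twist": -0.36}
    - {"fingers": 4.5, "dx": -10, "dy": 6, "dz": -12, "twist": -0.48}
    - {"fingers": 4.5, "dx": -10, "dy": 7.5, "dz": -15, "twist": -0.6}
    - {"fingers": 4.5, "dx": -10, "dy": 8.7, "dz": -18.2, "twist": -0.72}
    - {"fingers": 4.5, "dx": -10, "dy": 8.7, "dz": -18.2, "twist": -0.84}
    - {"fingers": 4.5, "dx": -10, "dy": 8.7, "dz": -18.2, "twist": -0.96}
    - {"fingers": 4.5, "dx": -10, "dy": 8.7, "dz": -18.2, "twist": -1.08}
    - {"fingers": 4.5, "dx": -10, "dy": 8.7, "dz": -18.2, "twist": -1.2}
    - {"fingers": 4.5, "dx": -10, "dy": 8.7, "dz": -18.2, "twist": -1.32}
    - {"fingers": 4.5, "dx": -10, "dy": 8.7, "dz": -18.2, "twist": -1.457}
    - {"fingers": 4.5, "dx": -9, "dy": 8.7, "dz": -18.2, "twist": -1.457}
    - {"fingers": 4.5, "dx": -8, "dy": 8.7, "dz": -18.2, "twist": -1.457}

```text
time_s: 5.92
tcp_pos: [576.9, 324.5, 108.9]
ee_rot: [0.189, 1.557, -0.185]
wrist_force: [-0.4, -0.7, -1.2]
finger_gap: 51.7
```

```bash
python3 - <<'E'
from h import *
s=monitor.observe();im,d=capture('wrist');save('w1.png',im)
go(575.7,323.8,32,76.5)
E
```

```text
tcp [575.  323.6 104.9] jaw 76.3 xaxis [ 0.001 -0.    -1.   ] j6 -0.9 t 5.97 F [-0.8 -0.7 -5.1] gap 51.8
-> dx 7.29 dy 0.04 dz 0.06 twist -0.004
```

View pics/w1.png

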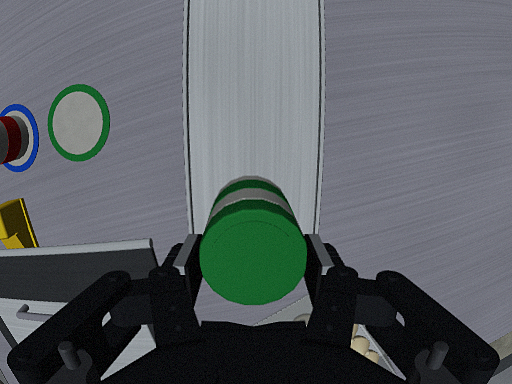

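The jar is held upright at (253,250), centred between the tray walls (columns 187 and 322). I'll lower it, release and rise.

Call:
play_rows:
  motion:
    - {"fingers": 4.5, "dx": 3, "dy": 0, "dz": 0, "twist": 0}
    - {"fingers": 4.5, "dx": 5, "dy": 0, "dz": 0, "twist": 0}
    - {"fingers": 4.5, "dx": 6.4, "dy": 0, "dz": 0, "twist": 0}
    - {"fingers": 4.5, "dx": 7, "dy": 0, "dz": 0, "twist": 0}
    - {"fingers": 4.5, "dx": 7.3, "dy": 0, "dz": 0, "twist": 0}
    - {"fingers": 4.5, "dx": 7.3, "dy": 0, "dz": 0, "twist": 0}
    - {"fingers": 4.5, "dx": 7.3, "dy": 0, "dz": 0, "twist": 0}
    - {"fingers": 6.5, "dx": 7.3, "dy": 0, "dz": 0, "twist": 0}
    - {"fingers": 8.5, "dx": 7.3, "dy": 0, "dz": 0, "twist": 0}
    - {"fingers": 8.5, "dx": 7.3, "dy": 0, "dz": 0, "twist": 0}
    - {"fingers": 8.5, "dx": 7.3, "dy": 0, "dz": 0, "twist": 0}
    - {"fingers": 8.5, "dx": 7.3, "dy": 0, "dz": 0, "twist": 0}
    - {"fingers": 8.5, "dx": 6, "dy": 0, "dz": 0, "twist": 0}
    - {"fingers": 8.5, "dx": 3, "dy": 0, "dz": 0, "twist": 0}
    - {"fingers": 8.5, "dx": -1, "dy": 0, "dz": 0, "twist": 0}
    - {"fingers": 8.5, "dx": -5, "dy": 0, "dz": 0, "twist": 0}
    - {"fingers": 8.5, "dx": -5, "dy": 0, "dz": 0, "twist": 0}

```text
time_s: 7.38
tcp_pos: [579.8, 325.9, 167.4]
ee_rot: [0.195, 1.548, -0.181]
wrist_force: [2.0, 1.3, 1.9]
finger_gap: 84.8
```

```bash
python3 - <<'E'
from h import *
go(448.5,60,150,-7)
E
```

```text
tcp [579.8 325.9 167.4] jaw 76.3 xaxis [ 0.016  0.007 -1.   ] j6 -0.9 t 7.38 F [2.  1.3 1.9] gap 84.8
-> dx 1.36 dy -28.97 dz -6.46 twist 1.453
```

```bash
python3 - <<'E'
from h import *
for _ in range(3): capture('wrist')
go(448.5,60,170,-7)
E
```

```text
tcp [575.6 323.9 156.8] jaw 76.3 xaxis [ 0.004  0.001 -1.   ] j6 -0.9 t 7.53 F [-0.4 -0.3 -0.6] gap 85.4
-> dx -1.40 dy -28.65 dz -6.07 twist 1.453
```

Call:
play_rows:
  motion:
    - {"fingers": 8.5, "dx": -1.4, "dy": -3, "dz": -0.6, "twist": 0.12}
    - {"fingers": 8.5, "dx": -1.4, "dy": -6, "dz": -1.2, "twist": 0.24}
    - {"fingers": 8.5, "dx": -1.4, "dy": -9, "dz": -1.8, "twist": 0.36}
    - {"fingers": 8.5, "dx": -1.4, "dy": -12, "dz": -2.5, "twist": 0.48}
    - {"fingers": 8.5, "dx": -1.4, "dy": -15, "dz": -3.1, "twist": 0.6}
    - {"fingers": 8.5, "dx": -1.4, "dy": -18, "dz": -3.8, "twist": 0.72}
    - {"fingers": 8.5, "dx": -1.4, "dy": -21, "dz": -4.4, "twist": 0.84}
    - {"fingers": 8.5, "dx": -1.4, "dy": -24, "dz": -5, "twist": 0.96}
    - {"fingers": 8.5, "dx": -1.4, "dy": -26, "dz": -5.6, "twist": 1.08}
    - {"fingers": 8.5, "dx": -1.4, "dy": -28, "dz": -6, "twist": 1.2}
    - {"fingers": 8.5, "dx": -1.4, "dy": -28.6, "dz": -6.1, "twist": 1.32}
    - {"fingers": 8.5, "dx": -1.4, "dy": -28.6, "dz": -6.1, "twist": 1.453}
    - {"fingers": 8.5, "dx": -1.4, "dy": -28.6, "dz": -6.1, "twist": 1.453}
    - {"fingers": 8.5, "dx": -1.4, "dy": -28.6, "dz": -6.1, "twist": 1.453}
    - {"fingers": 8.5, "dx": -1.4, "dy": -28.6, "dz": -6.1, "twist": 1.453}

```text
time_s: 8.78
tcp_pos: [447.8, 60.8, 169.1]
ee_rot: [1.297, 1.151, -1.293]
wrist_force: [0.0, 0.1, 0.6]
finger_gap: 84.8
```

```bash
python3 - <<'E'
from h import *
s=monitor.observe();capture('wrist')
for q in models.spot_point('jar_red','wrist')[:2]:
    r,c=q['point'];print(round(q['score'],2),np.round([c,r]),on_z('wrist',c,r,0,s).round(1))
go(448.5,60,25,-7)
E
```

```text
0.88 [251. 175.] [446.2  59.4   0. ]
tcp [448.1  60.9 169.5] jaw -6.8 xaxis [ 0.003  0.001 -1.   ] j6 0.14 t 8.88 F [ 0.1  0.4 -0.8] gap 84.8
-> dx 14.45 dy 0.01 dz 0.10 twist 0.003
```

Call:
play_rows:
  motion:
    - {"fingers": 8.5, "dx": 4, "dy": 0, "dz": 0.1, "twist": 0}
    - {"fingers": 8.5, "dx": 8, "dy": 0, "dz": 0.1, "twist": 0}
    - {"fingers": 8.5, "dx": 12, "dy": 0, "dz": 0.1, "twist": 0}
    - {"fingers": 8.5, "dx": 13.5, "dy": 0, "dz": 0.1, "twist": 0}
    - {"fingers": 8.5, "dx": 14.4, "dy": 0, "dz": 0.1, "twist": 0}
    - {"fingers": 8.5, "dx": 14.4, "dy": 0, "dz": 0.1, "twist": 0}
    - {"fingers": 4.5, "dx": 14.4, "dy": 0, "dz": 0.1, "twist": 0}
    - {"fingers": 4.5, "dx": 14.4, "dy": 0, "dz": 0.1, "twist": 0}
    - {"fingers": 4.5, "dx": 14.4, "dy": 0, "dz": 0.1, "twist": 0}
    - {"fingers": 4.5, "dx": 14.4, "dy": 0, "dz": 0.1, "twist": 0}
    - {"fingers": 4.5, "dx": 14.4, "dy": 0, "dz": 0.1, "twist": 0}
    - {"fingers": 4.5, "dx": 14.4, "dy": 0, "dz": 0.1, "twist": 0}
    - {"fingers": 4.5, "dx": 14.4, "dy": 0, "dz": 0.1, "twist": 0}

```text
time_s: 9.97
tcp_pos: [450.3, 60.2, 28.2]
ee_rot: [1.3, 1.147, -1.29]
wrist_force: [-3.4, 0.2, 8.0]
finger_gap: 51.8
```

```bash
python3 - <<'E'
from h import *
go(488.2,344.8,127,76.5)
E
```

```text
tcp [450.3  60.2  28.2] jaw -6.8 xaxis [ 0.007  0.001 -1.   ] j6 0.14 t 9.97 F [-3.4  0.2  8. ] gap 51.8
-> dx -9.82 dy 0.47 dz -28.73 twist -1.454
```

Call:
play_rows:
  motion:
    - {"fingers": 4.5, "dx": -2, "dy": 0, "dz": 0, "twist": 0}
    - {"fingers": 4.5, "dx": -5, "dy": 0, "dz": 0, "twist": 0}
    - {"fingers": 4.5, "dx": -9, "dy": 0, "dz": 0, "twist": 0}
    - {"fingers": 4.5, "dx": -10, "dy": 0, "dz": -3, "twist": -0.12}
    - {"fingers": 4.5, "dx": -10, "dy": 0, "dz": -6, "twist": -0.24}
    - {"fingers": 4.5, "dx": -10, "dy": 0, "dz": -9, "twist": -0.36}
    - {"fingers": 4.5, "dx": -10, "dy": 0, "dz": -12, "twist": -0.48}
    - {"fingers": 4.5, "dx": -10, "dy": 0.1, "dz": -15, "twist": -0.6}
    - {"fingers": 4.5, "dx": -10, "dy": 0.2, "dz": -18, "twist": -0.72}
    - {"fingers": 4.5, "dx": -10, "dy": 0.3, "dz": -21, "twist": -0.84}
    - {"fingers": 4.5, "dx": -10, "dy": 0.4, "dz": -24, "twist": -0.96}
    - {"fingers": 4.5, "dx": -10, "dy": 0.5, "dz": -26, "twist": -1.08}
    - {"fingers": 4.5, "dx": -10, "dy": 0.5, "dz": -28, "twist": -1.2}
    - {"fingers": 4.5, "dx": -10, "dy": 0.5, "dz": -28.7, "twist": -1.32}
    - {"fingers": 4.5, "dx": -10, "dy": 0.5, "dz": -28.7, "twist": -1.454}
    - {"fingers": 4.5, "dx": -9, "dy": 0.5, "dz": -28.7, "twist": -1.454}
    - {"fingers": 4.5, "dx": -8, "dy": 0.5, "dz": -28.7, "twist": -1.454}
    - {"fingers": 4.5, "dx": -8, "dy": 0.5, "dz": -28.7, "twist": -1.454}

```text
time_s: 11.47
tcp_pos: [487.1, 343.3, 105.8]
ee_rot: [0.188, 1.559, -0.188]
wrist_force: [-0.3, -1.0, -3.7]
finger_gap: 51.9
```

```bash
python3 - <<'E'
from h import *
s=monitor.observe();im,d=capture('wrist');save('w2.png',im)
go(488.2,344.8,32.7,76.5)
E
```

```text
tcp [487.3 343.3 106.6] jaw 76.3 xaxis [ 0.003 -0.001 -1.   ] j6 -0.8 t 11.52 F [ 0.7  0.1 -1.9] gap 51.8
-> dx 7.39 dy 0.17 dz 0.03 twist -0.003
```

View pics/w2.png

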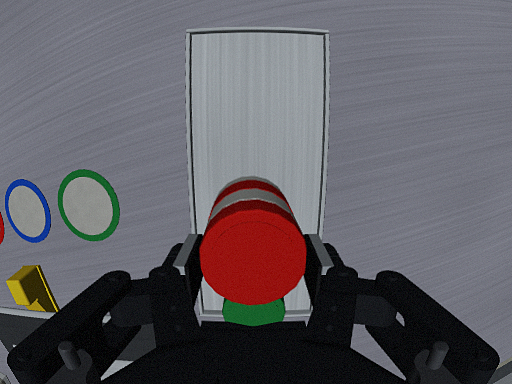

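The red jar is upright at (253,250) over the tray middle, with green standing behind it at (253,312). Lowering.

Call:
play_rows:
  motion:
    - {"fingers": 4.5, "dx": 3, "dy": 0.2, "dz": 0, "twist": 0}
    - {"fingers": 4.5, "dx": 5, "dy": 0.2, "dz": 0, "twist": 0}
    - {"fingers": 4.5, "dx": 6.4, "dy": 0.2, "dz": 0, "twist": 0}
    - {"fingers": 4.5, "dx": 7.1, "dy": 0.2, "dz": 0, "twist": 0}
    - {"fingers": 4.5, "dx": 7.4, "dy": 0.2, "dz": 0, "twist": 0}
    - {"fingers": 4.5, "dx": 7.4, "dy": 0.2, "dz": 0, "twist": 0}
    - {"fingers": 4.5, "dx": 7.4, "dy": 0.2, "dz": 0, "twist": 0}
    - {"fingers": 6.5, "dx": 7.4, "dy": 0.2, "dz": 0, "twist": 0}
    - {"fingers": 8.5, "dx": 7.4, "dy": 0.2, "dz": 0, "twist": 0}
    - {"fingers": 8.5, "dx": 7.4, "dy": 0.2, "dz": 0, "twist": 0}
    - {"fingers": 8.5, "dx": 7.4, "dy": 0.2, "dz": 0, "twist": 0}
    - {"fingers": 8.5, "dx": 7.4, "dy": 0.2, "dz": 0, "twist": 0}
    - {"fingers": 8.5, "dx": 6, "dy": 0.2, "dz": 0, "twist": 0}
    - {"fingers": 8.5, "dx": 3, "dy": 0.2, "dz": 0, "twist": 0}
    - {"fingers": 8.5, "dx": -1, "dy": 0.2, "dz": 0, "twist": 0}
    - {"fingers": 8.5, "dx": -4, "dy": 0.2, "dz": 0, "twist": 0}
    - {"fingers": 8.5, "dx": -4, "dy": 0.2, "dz": 0, "twist": 0}
    - {"fingers": 8.5, "dx": -4, "dy": 0.2, "dz": 0, "twist": 0}
    - {"fingers": 8.5, "dx": -4, "dy": 0.2, "dz": 0, "twist": 0}

```text
time_s: 13.1
tcp_pos: [487.7, 345.3, 147.2]
ee_rot: [0.188, 1.559, -0.187]
wrist_force: [-0.5, 0.5, -0.4]
finger_gap: 85.1
```

```bash
python3 - <<'E'
from h import *
capture('wrist')
go(441,-35,160,-7)
E
```

```text
tcp [487.  344.9 146. ] jaw 76.3 xaxis [ 0.002 -0.001 -1.   ] j6 -0.8 t 13.15 F [-1.  -0.6  0.7] gap 85.0
-> dx -1.36 dy -38.00 dz 4.53 twist 1.454
```

Call:
play_rows:
  motion:
    - {"fingers": 8.5, "dx": -1.4, "dy": -3, "dz": 0.4, "twist": 0.12}
    - {"fingers": 8.5, "dx": -1.4, "dy": -6, "dz": 0.7, "twist": 0.24}
    - {"fingers": 8.5, "dx": -1.4, "dy": -9.5, "dz": 1.1, "twist": 0.36}
    - {"fingers": 8.5, "dx": -1.4, "dy": -13, "dz": 1.5, "twist": 0.48}
    - {"fingers": 8.5, "dx": -1.4, "dy": -16.5, "dz": 2, "twist": 0.6}
    - {"fingers": 8.5, "dx": -1.4, "dy": -20, "dz": 2.4, "twist": 0.72}
    - {"fingers": 8.5, "dx": -1.4, "dy": -23.5, "dz": 2.8, "twist": 0.84}
    - {"fingers": 8.5, "dx": -1.4, "dy": -27, "dz": 3.2, "twist": 0.96}
    - {"fingers": 8.5, "dx": -1.4, "dy": -30.5, "dz": 3.6, "twist": 1.08}
    - {"fingers": 8.5, "dx": -1.4, "dy": -34, "dz": 4.1, "twist": 1.2}
    - {"fingers": 8.5, "dx": -1.4, "dy": -36.5, "dz": 4.4, "twist": 1.32}
    - {"fingers": 8.5, "dx": -1.4, "dy": -38, "dz": 4.5, "twist": 1.454}
    - {"fingers": 8.5, "dx": -1.4, "dy": -38, "dz": 4.5, "twist": 1.454}
    - {"fingers": 8.5, "dx": -1.4, "dy": -38, "dz": 4.5, "twist": 1.454}
    - {"fingers": 8.5, "dx": -1.4, "dy": -38, "dz": 4.5, "twist": 1.454}
    - {"fingers": 8.5, "dx": -1.4, "dy": -38, "dz": 4.5, "twist": 1.454}

```text
time_s: 14.48
tcp_pos: [440.5, -33.9, 159.8]
ee_rot: [1.296, 1.149, -1.295]
wrist_force: [0.2, 0.6, 1.4]
finger_gap: 85.0
```

```bash
python3 - <<'E'
from h import *
s=monitor.observe();im,d=capture('wrist');save('w3.png',im)
go(441,-35,25,-7)
hsv=cv2.cvtColor(im,cv2.COLOR_RGB2HSV);H,S,V=cv2.split(hsv)
vv,uu=np.mgrid[:384,:512];P=by_depth('wrist',uu,vv,d,s)
col={'red':((H<8)|(H>172)),'green':(H>45)&(H<80),'blue':(H>100)&(H<130)}
for k,h,c in (('green',0,(465,158)),('blue',0,(450,60)),('red',0,(441,-36)),('blue',76,(441,-35))):
    Q=on_z('wrist',uu,vv,h,s)
    mm=col[k]&(S>100)&(V>50)&(abs(P[...,2]-h)<8)&(np.hypot(Q[...,0]-c[0],Q[...,1]-c[1])<(50 if h==0 else 38))
    p=Q[mm][:,:2].astype(np.float32)
    if len(p)>20:
        hu=cv2.convexHull(p)[:,0];f=circfit(hu);print(k,h,len(p),f[0].round(1),f[1].round(1),'z',np.median(P[mm][:,2]).round(1))
m=(H>18)&(H<35)&(S>120)&(P[...,2]>41)&(P[...,0]<580)&(P[...,0]>500)&(abs(P[...,1]-20)<40);Q=on_z('wrist',uu,vv,46,s)[m][:,:2].astype(np.float32)
print('tab',m.sum(),cv2.minAreaRect(Q),Q.mean(0))
E
```

```text
tcp [440.6 -33.9 160. ] jaw -6.8 xaxis [ 0.002 -0.001 -1.   ] j6 -0.07 t 14.53 F [ 1.3 -0.9 -0.5] gap 85.1
-> dx 13.50 dy 0.03 dz 0.10 twist 0.003
green 0 794 [465.2 159.1] 41.6 z 0.7
blue 0 1509 [449.6  60.3] 41.9 z 0.7
red 0 937 [440.7 -35.9] 41.9 z 0.8
blue 76 2582 [441.1 -35.6] 26.4 z 76.0
tab 1046 ((537.2923583984375, 23.6855525970459), (29.903575897216797, 39.02936935424805), 85.47814178466797) [537.16174   23.469294]
```

Call:
play_rows:
  motion:
    - {"fingers": 8.5, "dx": 4, "dy": 0, "dz": 0.1, "twist": 0}
    - {"fingers": 8.5, "dx": 8, "dy": 0, "dz": 0.1, "twist": 0}
    - {"fingers": 8.5, "dx": 11.5, "dy": 0, "dz": 0.1, "twist": 0}
    - {"fingers": 8.5, "dx": 13, "dy": 0, "dz": 0.1, "twist": 0}
    - {"fingers": 8.5, "dx": 13.5, "dy": 0, "dz": 0.1, "twist": 0}
    - {"fingers": 8.5, "dx": 13.5, "dy": 0, "dz": 0.1, "twist": 0}
    - {"fingers": 4.5, "dx": 13.5, "dy": 0, "dz": 0.1, "twist": 0}
    - {"fingers": 4.5, "dx": 13.5, "dy": 0, "dz": 0.1, "twist": 0}
    - {"fingers": 4.5, "dx": 13.5, "dy": 0, "dz": 0.1, "twist": 0}
    - {"fingers": 4.5, "dx": 13.5, "dy": 0, "dz": 0.1, "twist": 0}
    - {"fingers": 4.5, "dx": 13.5, "dy": 0, "dz": 0.1, "twist": 0}
    - {"fingers": 4.5, "dx": 13.5, "dy": 0, "dz": 0.1, "twist": 0}
    - {"fingers": 4.5, "dx": 13.5, "dy": 0, "dz": 0.1, "twist": 0}

```text
time_s: 15.62
tcp_pos: [442.5, -35.2, 27.4]
ee_rot: [1.298, 1.146, -1.293]
wrist_force: [-2.7, 2.0, 7.6]
finger_gap: 51.8
```

```bash
python3 - <<'E'
from h import *
go(400.7,365.8,127,76.5)
E
```

```text
tcp [442.5 -35.2  27.4] jaw -6.8 xaxis [ 0.005 -0.001 -1.   ] j6 -0.08 t 15.62 F [-2.7  2.   7.6] gap 51.8
-> dx -10.04 dy -8.84 dz -39.32 twist -1.454
```

Call:
play_rows:
  motion:
    - {"fingers": 4.5, "dx": -2, "dy": 0, "dz": 0, "twist": 0}
    - {"fingers": 4.5, "dx": -5, "dy": 0, "dz": 0, "twist": 0}
    - {"fingers": 4.5, "dx": -9, "dy": 0, "dz": 0, "twist": 0}
    - {"fingers": 4.5, "dx": -10, "dy": -0.7, "dz": -3, "twist": -0.12}
    - {"fingers": 4.5, "dx": -10, "dy": -1.5, "dz": -6.5, "twist": -0.24}
    - {"fingers": 4.5, "dx": -10, "dy": -2.3, "dz": -10, "twist": -0.36}
    - {"fingers": 4.5, "dx": -10, "dy": -3, "dz": -13.5, "twist": -0.48}
    - {"fingers": 4.5, "dx": -10, "dy": -3.8, "dz": -17, "twist": -0.6}
    - {"fingers": 4.5, "dx": -10, "dy": -4.6, "dz": -20.5, "twist": -0.72}
    - {"fingers": 4.5, "dx": -10, "dy": -5.4, "dz": -24, "twist": -0.84}
    - {"fingers": 4.5, "dx": -10, "dy": -6.2, "dz": -27.5, "twist": -0.96}
    - {"fingers": 4.5, "dx": -10, "dy": -7, "dz": -31, "twist": -1.08}
    - {"fingers": 4.5, "dx": -10, "dy": -7.8, "dz": -34.5, "twist": -1.2}
    - {"fingers": 4.5, "dx": -10, "dy": -8.4, "dz": -37.5, "twist": -1.32}
    - {"fingers": 4.5, "dx": -10, "dy": -8.8, "dz": -39.3, "twist": -1.454}
    - {"fingers": 4.5, "dx": -9, "dy": -8.8, "dz": -39.3, "twist": -1.454}
    - {"fingers": 4.5, "dx": -8, "dy": -8.8, "dz": -39.3, "twist": -1.454}
    - {"fingers": 4.5, "dx": -8, "dy": -8.8, "dz": -39.3, "twist": -1.454}
    - {"fingers": 4.5, "dx": -8, "dy": -8.8, "dz": -39.3, "twist": -1.454}

```text
time_s: 17.2
tcp_pos: [400.6, 364.0, 105.5]
ee_rot: [0.185, 1.559, -0.189]
wrist_force: [0.2, 0.6, -2.0]
finger_gap: 51.9
```

```bash
python3 - <<'E'
from h import *
capture('wrist')
go(400.7,365.8,32,76.5)
E
```

```text
tcp [401.2 364.3 106.3] jaw 76.4 xaxis [ 0.004 -0.002 -1.   ] j6 -0.69 t 17.25 F [ 0.7  0.3 -2.2] gap 51.4
-> dx 7.43 dy 0.14 dz -0.12 twist -0.003
```

Call:
play_rows:
  motion:
    - {"fingers": 4.5, "dx": 3, "dy": 0.1, "dz": -0.1, "twist": 0}
    - {"fingers": 4.5, "dx": 5, "dy": 0.1, "dz": -0.1, "twist": 0}
    - {"fingers": 4.5, "dx": 6.4, "dy": 0.1, "dz": -0.1, "twist": 0}
    - {"fingers": 4.5, "dx": 7.1, "dy": 0.1, "dz": -0.1, "twist": 0}
    - {"fingers": 4.5, "dx": 7.4, "dy": 0.1, "dz": -0.1, "twist": 0}
    - {"fingers": 4.5, "dx": 7.4, "dy": 0.1, "dz": -0.1, "twist": 0}
    - {"fingers": 4.5, "dx": 7.4, "dy": 0.1, "dz": -0.1, "twist": 0}
    - {"fingers": 6.5, "dx": 7.4, "dy": 0.1, "dz": -0.1, "twist": 0}
    - {"fingers": 8.5, "dx": 7.4, "dy": 0.1, "dz": -0.1, "twist": 0}
    - {"fingers": 8.5, "dx": 7.4, "dy": 0.1, "dz": -0.1, "twist": 0}
    - {"fingers": 8.5, "dx": 7.4, "dy": 0.1, "dz": -0.1, "twist": 0}
    - {"fingers": 8.5, "dx": 7.4, "dy": 0.1, "dz": -0.1, "twist": 0}
    - {"fingers": 8.5, "dx": 6, "dy": 0.1, "dz": -0.1, "twist": 0}
    - {"fingers": 8.5, "dx": 3, "dy": 0.1, "dz": -0.1, "twist": 0}
    - {"fingers": 8.5, "dx": -1, "dy": 0.1, "dz": -0.1, "twist": 0}
    - {"fingers": 8.5, "dx": -4, "dy": 0.1, "dz": -0.1, "twist": 0}
    - {"fingers": 8.5, "dx": -4, "dy": 0.1, "dz": -0.1, "twist": 0}
    - {"fingers": 8.5, "dx": -4, "dy": 0.1, "dz": -0.1, "twist": 0}
    - {"fingers": 8.5, "dx": -4, "dy": 0.1, "dz": -0.1, "twist": 0}

```text
time_s: 18.83
tcp_pos: [400.1, 365.5, 145.8]
ee_rot: [0.185, 1.558, -0.188]
wrist_force: [0.1, -0.1, -1.0]
finger_gap: 85.1
```

```bash
python3 - <<'E'
from h import *
capture('wrist')
go(537,23.7,160,85.5)
E
```

```text
tcp [399.5 365.  144.8] jaw 76.4 xaxis [ 0.002 -0.004 -1.   ] j6 -0.68 t 18.88 F [-0.3 -1.1 -1.4] gap 85.2
-> dx -1.36 dy -29.93 dz 21.41 twist -0.160
```

Call:
play_rows:
  motion:
    - {"fingers": 8.5, "dx": -1.4, "dy": -3, "dz": 2.1, "twist": 0}
    - {"fingers": 8.5, "dx": -1.4, "dy": -6, "dz": 4.2, "twist": 0}
    - {"fingers": 8.5, "dx": -1.4, "dy": -9, "dz": 6.3, "twist": 0}
    - {"fingers": 8.5, "dx": -1.4, "dy": -12, "dz": 8.4, "twist": -0.05}
    - {"fingers": 8.5, "dx": -1.4, "dy": -15, "dz": 10.5, "twist": -0.1}
    - {"fingers": 8.5, "dx": -1.4, "dy": -18, "dz": 12.8, "twist": -0.16}
    - {"fingers": 8.5, "dx": -1.4, "dy": -21, "dz": 15, "twist": -0.16}
    - {"fingers": 8.5, "dx": -1.4, "dy": -24, "dz": 17.2, "twist": -0.16}
    - {"fingers": 8.5, "dx": -1.4, "dy": -27, "dz": 19.3, "twist": -0.16}
    - {"fingers": 8.5, "dx": -1.4, "dy": -29, "dz": 20.8, "twist": -0.16}
    - {"fingers": 8.5, "dx": -1.4, "dy": -29.9, "dz": 21.4, "twist": -0.16}
    - {"fingers": 8.5, "dx": -1.4, "dy": -29.9, "dz": 21.4, "twist": -0.16}
    - {"fingers": 8.5, "dx": -1.4, "dy": -29.9, "dz": 21.4, "twist": -0.16}
    - {"fingers": 8.5, "dx": -1.4, "dy": -29.9, "dz": 21.4, "twist": -0.16}
    - {"fingers": 8.5, "dx": -1.4, "dy": -29.9, "dz": 21.4, "twist": -0.16}

```text
time_s: 20.13
tcp_pos: [536.3, 25.4, 159.9]
ee_rot: [0.058, 1.568, -0.063]
wrist_force: [0.5, -0.4, -0.9]
finger_gap: 85.0
```

```bash
python3 - <<'E'
from h import *
s=monitor.observe();im,d=capture('wrist');save('w4.png',im)
hsv=cv2.cvtColor(im,cv2.COLOR_RGB2HSV);H,S,V=cv2.split(hsv)
vv,uu=np.mgrid[:384,:512];P=by_depth('wrist',uu,vv,d,s)
for h in (41,):
    m=(H>18)&(H<35)&(S>120)&(P[...,2]>h)&(P[...,0]<580)&(P[...,0]>500)&(abs(P[...,1]-20)<40);Q=on_z('wrist',uu,vv,46,s)[m][:,:2].astype(np.float32)
    print('tab',m.sum(),cv2.minAreaRect(Q),Q.mean(0))
m=(abs(P[...,0]-590)<40)&(P[...,2]>20)&(P[...,2]<50)&~((H>18)&(H<35)&(S>80))
for y in (150,100,60,-20,-60,-100):
    q=P[m&(abs(P[...,1]-y)<4)];i=q[:,0]<q[:,0].min()+8;print(y,q[:,0].min().round(1),np.median(q[i],axis=0).round(1)) if len(q) else 0
go(533,24,12,85.5)
E
```

```text
tab 1138 ((690.6927490234375, -19.904205322265625), (448.4095764160156, 346.6171569824219), 87.75641632080078) [547.852    17.50934]
150 589.1 [592.5 149.6  34.6]
100 584.4 [587.7  99.7  34.6]
60 579.3 [582.4  59.9  34.9]
-20 570.4 [573.4 -19.8  34.7]
-60 566.1 [569.2 -59.6  34.8]
-100 561.8 [ 564.9 -100.1   34.6]
tcp [536.4  25.4 160.1] jaw 85.6 xaxis [ 0.002 -0.003 -1.   ] j6 -1.54 t 20.18 F [ 0.  -0.1 -0.1] gap 84.7
-> dx 14.81 dy -0.12 dz -0.36 twist 0.002
```

View pics/w4.png

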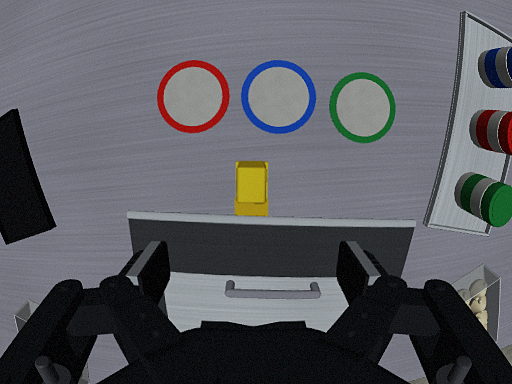

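The three marks are empty and all jars upright in the tray at the right edge. The tab is at (252,185), midway between the open fingers, and the lid edge runs along row 215. Descending and pinching the tab.

Call:
play_rows:
  motion:
    - {"fingers": 8.5, "dx": 4, "dy": -0.1, "dz": -0.4, "twist": 0}
    - {"fingers": 8.5, "dx": 8, "dy": -0.1, "dz": -0.4, "twist": 0}
    - {"fingers": 8.5, "dx": 11.5, "dy": -0.1, "dz": -0.4, "twist": 0}
    - {"fingers": 8.5, "dx": 13.5, "dy": -0.1, "dz": -0.4, "twist": 0}
    - {"fingers": 8.5, "dx": 14.5, "dy": -0.1, "dz": -0.4, "twist": 0}
    - {"fingers": 8.5, "dx": 14.8, "dy": -0.1, "dz": -0.4, "twist": 0}
    - {"fingers": 8.5, "dx": 14.8, "dy": -0.1, "dz": -0.4, "twist": 0}
    - {"fingers": 6, "dx": 14.8, "dy": -0.1, "dz": -0.4, "twist": 0}
    - {"fingers": 4, "dx": 14.8, "dy": -0.1, "dz": -0.4, "twist": 0}
    - {"fingers": 2, "dx": 14.8, "dy": -0.1, "dz": -0.4, "twist": 0}
    - {"fingers": 2, "dx": 14.8, "dy": -0.1, "dz": -0.4, "twist": 0}
    - {"fingers": 2, "dx": 14.8, "dy": -0.1, "dz": -0.4, "twist": 0}
    - {"fingers": 2, "dx": 14.8, "dy": -0.1, "dz": -0.4, "twist": 0}
    - {"fingers": 2, "dx": 14.8, "dy": -0.1, "dz": -0.4, "twist": 0}
    - {"fingers": 2, "dx": 14.8, "dy": -0.1, "dz": -0.4, "twist": 0}
    - {"fingers": 2, "dx": 14.8, "dy": -0.1, "dz": -0.4, "twist": 0}
    - {"fingers": 2, "dx": 14.8, "dy": -0.1, "dz": -0.4, "twist": 0}

```text
time_s: 21.6
tcp_pos: [534.0, 24.2, 13.7]
ee_rot: [0.058, 1.565, -0.062]
wrist_force: [-1.2, 1.0, 6.8]
finger_gap: 19.8
```

```bash
python3 - <<'E'
from h import *
s=monitor.observe();im,d=capture('wrist');save('w5.png',im)
p=s['tcp_pos'];a=np.radians(-5);go(p[0]-65*np.cos(a),p[1]-65*np.sin(a),p[2],85)
E
```

```text
tcp [534.   24.2  13.7] jaw 85.6 xaxis [ 0.004 -0.003 -1.   ] j6 -1.54 t 21.65 F [-0.7  1.3  7.5] gap 20.1
-> dx -0.03 dy 0.07 dz -6.50 twist 0.011
```

View pics/w5.png

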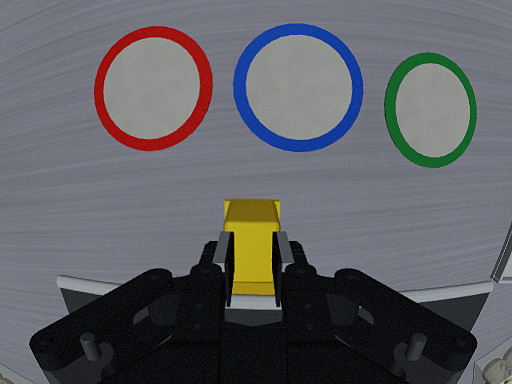

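The tab lies between the pads at (256,250). The gap reads exactly the commanded 20 mm, so I'll close fully to get the full grip.

Call:
play_rows:
  motion:
    - {"fingers": 0, "dx": 0, "dy": 0, "dz": 0, "twist": 0}
    - {"fingers": 0, "dx": 0, "dy": 0, "dz": 0, "twist": 0}
    - {"fingers": 0, "dx": 0, "dy": 0, "dz": 0, "twist": 0}
    - {"fingers": 0, "dx": 0, "dy": 0, "dz": 0, "twist": 0}
    - {"fingers": 0, "dx": 0, "dy": 0, "dz": 0, "twist": 0}
    - {"fingers": 0, "dx": 0, "dy": 0, "dz": 0, "twist": 0}

```text
time_s: 22.15
tcp_pos: [533.9, 24.1, 13.6]
ee_rot: [0.058, 1.566, -0.063]
wrist_force: [-0.9, -1.9, 2.5]
finger_gap: 0.2
```

```bash
python3 - <<'E'
from h import *
s=monitor.observe();im,d=capture('wrist');save('w6.png',cv2.resize(im[150:384,130:400],None,fx=2.5,fy=2.5))
P=by_depth('wrist',np.array([255,255,255,255,225,283]),np.array([205,225,245,270,250,250]),d[[205,225,245,270,250,250],[255,255,255,255,225,283]],s);print(P.round(1))
E
```

```text
[[519.7  26.8  16.6]
 [521.8  26.5  44.5]
 [523.6  26.3  64.8]
 [526.4  26.   82.8]
 [526.   12.   63.1]
 [560.5  43.7  -1.4]]
```

View pics/w6.png

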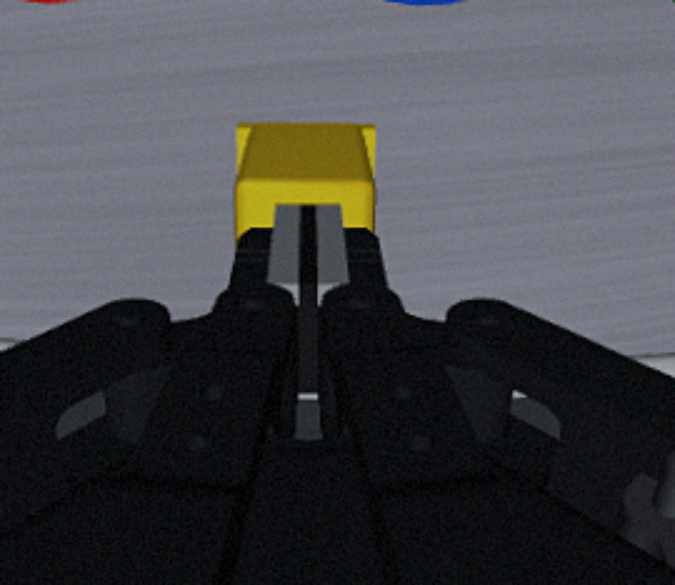

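Fingers closed fully without holding the tab: the pads seem to sit at the tab's top, with tip pixels at (253,232). I'll check with the other cameras.

```bash
python3 - <<'E'
from h import *
print(manip.hold_point_z,[a for a in dir(manip) if a[0]!='_'])
s=monitor.observe();im,d=capture('wrist')
P=by_depth('wrist',np.full(30,253),np.arange(200,260,2),d[200:260:2,253],s);print(np.c_[np.arange(200,260,2),P.round(0)][::2].tolist())
im,d=capture('scene');a=im[150:250,200:330];b=cv2.resize(a,None,fx=6,fy=6,interpolation=cv2.INTER_CUBIC);save('s1.png',b)
vv,uu=np.mgrid[:384,:512];P=by_depth('scene',uu,vv,d)
V=im.max(-1);m=(V<60)&(abs(P[...,0]-534)<35)&(abs(P[...,1]-24)<60);print('dark near TCP: z pct',np.percentile(P[m][:,2],[0,1,5,25,50]).round(1),m.sum())
print(monitor.observe())
E
```

```text
-18.700000000000003 ['Unreachable', 'hold_point_z']
[[200.0, 520.0, 26.0, 6.0], [204.0, 519.0, 26.0, 16.0], [208.0, 519.0, 26.0, 23.0], [212.0, 519.0, 26.0, 30.0], [216.0, 519.0, 26.0, 37.0], [220.0, 520.0, 26.0, 43.0], [224.0, 521.0, 26.0, 45.0], [228.0, 523.0, 25.0, 45.0], [232.0, 523.0, 25.0, 51.0], [236.0, 523.0, 25.0, 56.0], [240.0, 523.0, 25.0, 60.0], [244.0, 523.0, 25.0, 65.0], [248.0, 523.0, 25.0, 69.0], [252.0, 523.0, 25.0, 73.0], [256.0, 523.0, 25.0, 78.0]]
dark near TCP: z pct [ 52.3  61.   87.1 124.8 155.2] 1515
{'time_s': 22.3, 'joints': array([-0.04838066,  0.12312848,  1.85024972, -0.00336909,  1.1637672 ,
       -1.54141636]), 'joint_velocities': array([ 0.00024669, -0.00069235, -0.00022018, -0.00015973,  0.00140846,
       -0.00015017]), 'tau': array([ 1.32609461e-01, -5.00572586e+01, -4.37536848e+01,  7.17591774e-02,
       -1.39107308e-01,  1.92218758e-03]), 'tcp_pos': array([533.91618383,  24.17797116,  13.61683327]), 'ee_rot': array([ 0.05752761,  1.56554312, -0.06245621]), 'wrist_force': array([-0.24745489, -0.16164491,  1.49856892]), 'wrist_torque': array([0.01901482, 0.02717738, 0.0321191 ]), 'finger_gap': -0.17967104233968859}
```

View pics/s1.png

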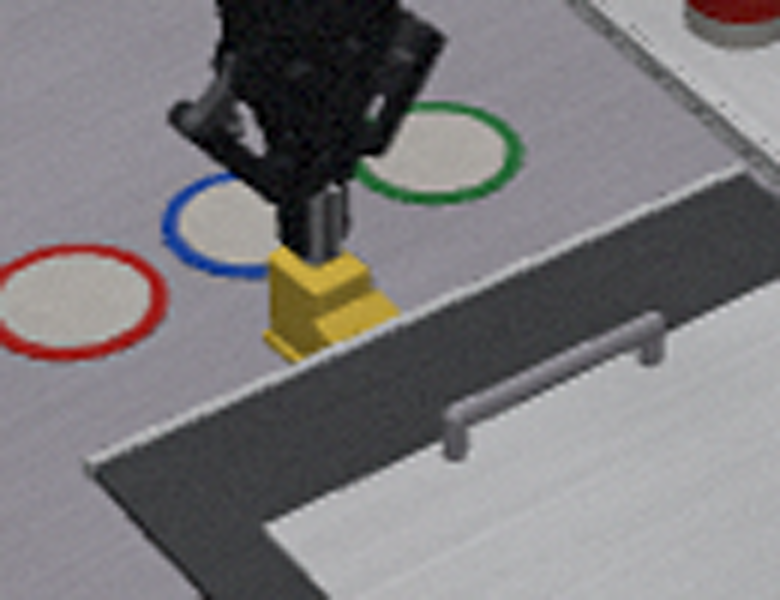

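The scene view shows the finger ends at the tab's top while TCP z reads 14. I'll raise 6 cm and measure where the tips really are.

Call:
play_rows:
  motion:
    - {"fingers": 0, "dx": -2, "dy": 0, "dz": 0, "twist": 0}
    - {"fingers": 0, "dx": -4, "dy": 0, "dz": 0, "twist": 0}
    - {"fingers": 0, "dx": -6, "dy": 0, "dz": 0, "twist": 0}
    - {"fingers": 0, "dx": -6, "dy": 0, "dz": 0, "twist": 0}
    - {"fingers": 0, "dx": -6, "dy": 0, "dz": 0, "twist": 0}

```text
time_s: 22.72
tcp_pos: [534.9, 24.3, 74.9]
ee_rot: [0.058, 1.563, -0.062]
wrist_force: [0.7, -0.8, -1.1]
finger_gap: 0.1
```

```bash
python3 - <<'E'
from h import *
s=monitor.observe();im,d=capture('wrist');print(s['tcp_pos'].round(1),s['wrist_force'].round(1))
P=by_depth('wrist',np.full(80,253),np.arange(180,260,1),d[180:260,253],s);print(np.c_[np.arange(180,260),P.round(0)][::3].tolist())
im,d=capture('scene');vv,uu=np.mgrid[:384,:512];P=by_depth('scene',uu,vv,d)
m=(abs(P[...,0]-534)<25)&(abs(P[...,1]-24)<30)&(P[...,2]>52);q=P[m];print(np.percentile(q[:,2],[0,1,2,5]).round(1))
a=im[130:230,200:330];save('s2.png',cv2.resize(a,None,fx=6,fy=6,interpolation=cv2.INTER_CUBIC))
E
```

```text
[534.9  24.3  74.9] [ 0.7 -0.8 -1.1]
[[180.0, 519.0, 26.0, 16.0], [183.0, 519.0, 26.0, 26.0], [186.0, 519.0, 26.0, 36.0], [189.0, 520.0, 26.0, 43.0], [192.0, 521.0, 26.0, 46.0], [195.0, 524.0, 25.0, 45.0], [198.0, 526.0, 25.0, 46.0], [201.0, 528.0, 25.0, 46.0], [204.0, 530.0, 25.0, 45.0], [207.0, 532.0, 25.0, 45.0], [210.0, 535.0, 25.0, 46.0], [213.0, 537.0, 24.0, 47.0], [216.0, 539.0, 24.0, 45.0], [219.0, 541.0, 24.0, 47.0], [222.0, 544.0, 24.0, 46.0], [225.0, 546.0, 24.0, 46.0], [228.0, 549.0, 24.0, 46.0], [231.0, 551.0, 23.0, 45.0], [234.0, 524.0, 26.0, 115.0], [237.0, 524.0, 26.0, 119.0], [240.0, 524.0, 26.0, 122.0], [243.0, 524.0, 26.0, 126.0], [246.0, 524.0, 26.0, 129.0], [249.0, 524.0, 26.0, 131.0], [252.0, 524.0, 26.0, 135.0], [255.0, 524.0, 26.0, 137.0], [258.0, 524.0, 26.0, 140.0]]
[107.5 114.1 117.4 125.9]
```

View pics/s2.png

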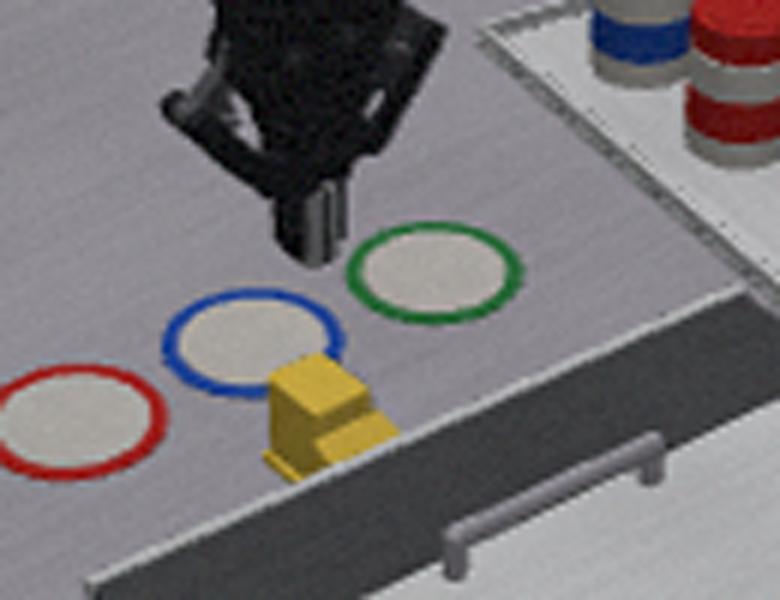

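Tips are at about z=111 while TCP reads 75, and the wrist and scene depths agree: the real tips are about 36 mm above the reported TCP (the jars were held only by their tops). I'll apply that offset: open and descend to TCP z of about -22, stepwise.

Call:
play_rows:
  motion:
    - {"fingers": 8.5, "dx": 0, "dy": 0, "dz": 0, "twist": 0}
    - {"fingers": 8.5, "dx": 0, "dy": 0, "dz": 0, "twist": 0}
    - {"fingers": 8.5, "dx": 0, "dy": 0, "dz": 0, "twist": 0}
    - {"fingers": 8.5, "dx": 0, "dy": 0, "dz": 0, "twist": 0}
    - {"fingers": 8.5, "dx": 0, "dy": 0, "dz": 0, "twist": 0}
    - {"fingers": 8.5, "dx": 0, "dy": 0, "dz": 0, "twist": 0}
    - {"fingers": 8.5, "dx": 2, "dy": -0.1, "dz": 0, "twist": 0}
    - {"fingers": 8.5, "dx": 4, "dy": -0.1, "dz": 0, "twist": 0}
    - {"fingers": 8.5, "dx": 6, "dy": -0.1, "dz": 0, "twist": 0}
    - {"fingers": 8.5, "dx": 7.5, "dy": -0.1, "dz": 0, "twist": 0}
    - {"fingers": 8.5, "dx": 8.5, "dy": -0.1, "dz": 0, "twist": 0}
    - {"fingers": 8.5, "dx": 9.2, "dy": -0.1, "dz": 0, "twist": 0}
    - {"fingers": 8.5, "dx": 9.5, "dy": -0.1, "dz": 0, "twist": 0}
    - {"fingers": 8.5, "dx": 9.5, "dy": -0.1, "dz": 0, "twist": 0}

```text
time_s: 23.98
tcp_pos: [533.1, 23.1, -22.6]
ee_rot: [0.058, 1.567, -0.063]
wrist_force: [0.8, -0.4, -0.5]
finger_gap: 84.8
```

Call:
play_rows:
  motion:
    - {"fingers": 6, "dx": 0, "dy": 0, "dz": 0, "twist": 0}
    - {"fingers": 5, "dx": 0, "dy": 0, "dz": 0, "twist": 0}
    - {"fingers": 4, "dx": 0, "dy": 0, "dz": 0, "twist": 0}
    - {"fingers": 3, "dx": 0, "dy": 0, "dz": 0, "twist": 0}
    - {"fingers": 2.2, "dx": 0, "dy": 0, "dz": 0, "twist": 0}
    - {"fingers": 2.2, "dx": 0, "dy": 0, "dz": 0, "twist": 0}
    - {"fingers": 2.2, "dx": 0, "dy": 0, "dz": 0, "twist": 0}
    - {"fingers": 2.2, "dx": 0, "dy": 0, "dz": 0, "twist": 0}
    - {"fingers": 2.2, "dx": 0, "dy": 0, "dz": 0, "twist": 0}

```text
time_s: 24.73
tcp_pos: [533.6, 23.1, -21.8]
ee_rot: [0.058, 1.566, -0.063]
wrist_force: [-2.4, 0.6, 5.5]
finger_gap: 29.3
```

```bash
python3 - <<'E'
from h import *
s=monitor.observe();im,d=capture('wrist');save('w7.png',im)
go(533,23,-22,85.5)
E
```

```text
tcp [533.6  23.1 -21.8] jaw 85.6 xaxis [ 0.003 -0.003 -1.   ] j6 -1.54 t 24.78 F [-2.2  0.9  6.6] gap 29.2
-> dx 0.02 dy -0.02 dz -0.05 twist 0.002
```

Gripped at 29 mm, the tab's width. Pulling back in small tugs along tool -z, which lies at -4.4°, the wedge axis.

Call:
play_rows:
  motion:
    - {"fingers": 2.2, "dx": 0, "dy": 0, "dz": -0.15, "twist": 0}
    - {"fingers": 2.2, "dx": 0, "dy": 0, "dz": -0.3, "twist": 0}
    - {"fingers": 2.2, "dx": 0, "dy": 0, "dz": -0.45, "twist": 0}
    - {"fingers": 2.2, "dx": 0, "dy": 0, "dz": -0.45, "twist": 0}
    - {"fingers": 2.2, "dx": 0, "dy": 0, "dz": -0.6, "twist": 0}
    - {"fingers": 2.2, "dx": 0, "dy": 0, "dz": -0.75, "twist": 0}
    - {"fingers": 2.2, "dx": 0, "dy": 0, "dz": -0.9, "twist": 0}
    - {"fingers": 2.2, "dx": 0, "dy": 0, "dz": -0.9, "twist": 0}
    - {"fingers": 2.2, "dx": 0, "dy": 0, "dz": -1.05, "twist": 0}
    - {"fingers": 2.2, "dx": 0, "dy": 0, "dz": -1.2, "twist": 0}
    - {"fingers": 2.2, "dx": 0, "dy": 0, "dz": -1.35, "twist": 0}
    - {"fingers": 2.2, "dx": 0, "dy": 0, "dz": -1.35, "twist": 0}
    - {"fingers": 2.2, "dx": 0, "dy": 0, "dz": -1.5, "twist": 0}
    - {"fingers": 2.2, "dx": 0, "dy": 0, "dz": -1.65, "twist": 0}
    - {"fingers": 2.2, "dx": 0, "dy": 0, "dz": -1.8, "twist": 0}
    - {"fingers": 2.2, "dx": 0, "dy": 0, "dz": -1.8, "twist": 0}

```text
time_s: 26.12
tcp_pos: [515.5, 24.5, -21.8]
ee_rot: [0.058, 1.566, -0.063]
wrist_force: [3.2, -0.7, -1.8]
finger_gap: 29.6
```

```bash
cat > lid.py <<'E'
from h import *
im,d=capture('top');vv,uu=np.mgrid[:384,:512];P=by_depth('top',uu,vv,d)
r=[]
for u in (195,205,215,270,280):
    for v in (182,183,184,185): r.append(P[v,u])
r=np.array(r);print('lid front z (top cam)',np.median(r[:,2]).round(1),'x',np.median(r[:,0]).round())
hsv=cv2.cvtColor(im,cv2.COLOR_RGB2HSV);H,S,V=cv2.split(hsv)
m=(H>18)&(H<35)&(S>120)&(uu>220)&(uu<265)&(vv>180)&(vv<250)
q=P[m];print('yellow',m.sum(),np.percentile(q,[2,50,98],axis=0).round(0).tolist())
go(533,23,-22,85.5)
E
python3 lid.py
```

```text
lid front z (top cam) 412.7 x 495.0
yellow 14 [[502.0, 9.0, -1.0], [503.0, 22.0, 6.0], [506.0, 41.0, 19.0]]
tcp [515.5  24.5 -21.8] jaw 85.6 xaxis [ 0.003 -0.003 -1.   ] j6 -1.54 t 26.17 F [ 2.6 -0.  -1.8] gap 29.1
-> dx 0.03 dy -0.02 dz 1.75 twist 0.002
```

The wedge moved 17–18 mm with the tab, with a pull of only about 3 N. Continuing.

Call:
play_rows:
  motion:
    - {"fingers": 2.2, "dx": 0, "dy": 0, "dz": -0.15, "twist": 0}
    - {"fingers": 2.2, "dx": 0, "dy": 0, "dz": -0.3, "twist": 0}
    - {"fingers": 2.2, "dx": 0, "dy": 0, "dz": -0.45, "twist": 0}
    - {"fingers": 2.2, "dx": 0, "dy": 0, "dz": -0.45, "twist": 0}
    - {"fingers": 2.2, "dx": 0, "dy": 0, "dz": -0.6, "twist": 0}
    - {"fingers": 2.2, "dx": 0, "dy": 0, "dz": -0.75, "twist": 0}
    - {"fingers": 2.2, "dx": 0, "dy": 0, "dz": -0.9, "twist": 0}
    - {"fingers": 2.2, "dx": 0, "dy": 0, "dz": -0.9, "twist": 0}
    - {"fingers": 2.2, "dx": 0, "dy": 0, "dz": -1.05, "twist": 0}
    - {"fingers": 2.2, "dx": 0, "dy": 0, "dz": -1.2, "twist": 0}
    - {"fingers": 2.2, "dx": 0, "dy": 0, "dz": -1.35, "twist": 0}
    - {"fingers": 2.2, "dx": 0, "dy": 0, "dz": -1.35, "twist": 0}
    - {"fingers": 2.2, "dx": 0, "dy": 0, "dz": -1.5, "twist": 0}
    - {"fingers": 2.2, "dx": 0, "dy": 0, "dz": -1.65, "twist": 0}
    - {"fingers": 2.2, "dx": 0, "dy": 0, "dz": -1.8, "twist": 0}
    - {"fingers": 2.2, "dx": 0, "dy": 0, "dz": -1.8, "twist": 0}

```text
time_s: 27.5
tcp_pos: [497.4, 25.9, -21.8]
ee_rot: [0.058, 1.567, -0.063]
wrist_force: [4.1, -0.3, -1.5]
finger_gap: 29.6
```

Call:
play_rows:
  motion:
    - {"fingers": 2.2, "dx": 0, "dy": 0, "dz": -0.15, "twist": 0}
    - {"fingers": 2.2, "dx": 0, "dy": 0, "dz": -0.3, "twist": 0}
    - {"fingers": 2.2, "dx": 0, "dy": 0, "dz": -0.45, "twist": 0}
    - {"fingers": 2.2, "dx": 0, "dy": 0, "dz": -0.45, "twist": 0}
    - {"fingers": 2.2, "dx": 0, "dy": 0, "dz": -0.6, "twist": 0}
    - {"fingers": 2.2, "dx": 0, "dy": 0, "dz": -0.75, "twist": 0}
    - {"fingers": 2.2, "dx": 0, "dy": 0, "dz": -0.9, "twist": 0}
    - {"fingers": 2.2, "dx": 0, "dy": 0, "dz": -0.9, "twist": 0}
    - {"fingers": 2.2, "dx": 0, "dy": 0, "dz": -1.05, "twist": 0}
    - {"fingers": 2.2, "dx": 0, "dy": 0, "dz": -1.2, "twist": 0}
    - {"fingers": 2.2, "dx": 0, "dy": 0, "dz": -1.35, "twist": 0}
    - {"fingers": 2.2, "dx": 0, "dy": 0, "dz": -1.35, "twist": 0}
    - {"fingers": 2.2, "dx": 0, "dy": 0, "dz": -1.5, "twist": 0}
    - {"fingers": 2.2, "dx": 0, "dy": 0, "dz": -1.65, "twist": 0}
    - {"fingers": 2.2, "dx": 0, "dy": 0, "dz": -1.8, "twist": 0}
    - {"fingers": 2.2, "dx": 0, "dy": 0, "dz": -1.8, "twist": 0}

```text
time_s: 28.83
tcp_pos: [479.3, 27.3, -21.8]
ee_rot: [0.058, 1.567, -0.063]
wrist_force: [-0.6, -1.0, 2.2]
finger_gap: 29.2
```

```bash
cat > lid.py <<'E'
from h import *
s=monitor.observe();im,d=capture('wrist');vv,uu=np.mgrid[:384,:512];P=by_depth('wrist',uu,vv,d,s)
im,d=capture('scene');Q=by_depth('scene',uu,vv,d)
for nm,P in (('wrist',P),('scene',Q)):
  for y in (150,100,-60,-100):
    x0=577+(y-19)*.109
    m=(abs(P[...,1]-y)<8)&(P[...,0]>x0-2)&(P[...,0]<x0+8)&(P[...,2]<60)
    if m.sum()>3: print(nm,y,m.sum(),'lip z 10/50/90%',np.percentile(P[m][:,2],[10,50,90]).round(1))
go(533,23,-22,85.5)
E
python3 lid.py
```

```text
wrist 100 19 lip z 10/50/90% [-0.8 -0.3  0.5]
wrist -60 52 lip z 10/50/90% [-0.8 -0.3  0.4]
scene 150 12 lip z 10/50/90% [18.  20.8 23.9]
scene 100 10 lip z 10/50/90% [19.  21.  22.9]
scene -60 15 lip z 10/50/90% [19.6 21.7 23. ]
scene -100 17 lip z 10/50/90% [19.5 21.3 22.5]
tcp [479.3  27.3 -21.8] jaw 85.6 xaxis [ 0.003 -0.003 -1.   ] j6 -1.54 t 28.93 F [-1.3 -0.5  4.1] gap 29.2
-> dx 0.04 dy -0.02 dz 5.39 twist 0.002
```

The lip top reads 21 mm (axis at 16), so the lid is shut. I'll pull the wedge another 36 mm to clear the tip, then lift it.

Call:
play_rows:
  motion:
    - {"fingers": 2.2, "dx": 0, "dy": 0, "dz": -0.3, "twist": 0}
    - {"fingers": 2.2, "dx": 0, "dy": 0, "dz": -0.6, "twist": 0}
    - {"fingers": 2.2, "dx": 0, "dy": 0, "dz": -0.9, "twist": 0}
    - {"fingers": 2.2, "dx": 0, "dy": 0, "dz": -1.2, "twist": 0}
    - {"fingers": 2.2, "dx": 0, "dy": 0, "dz": -1.6, "twist": 0}
    - {"fingers": 2.2, "dx": 0, "dy": 0, "dz": -2, "twist": 0}
    - {"fingers": 2.2, "dx": 0, "dy": 0, "dz": -2.4, "twist": 0}
    - {"fingers": 2.2, "dx": 0, "dy": 0, "dz": -2.8, "twist": 0}
    - {"fingers": 2.2, "dx": 0, "dy": 0, "dz": -3.2, "twist": 0}
    - {"fingers": 2.2, "dx": 0, "dy": 0, "dz": -3.6, "twist": 0}
    - {"fingers": 2.2, "dx": 0, "dy": 0, "dz": -3.6, "twist": 0}
    - {"fingers": 2.2, "dx": -1, "dy": 0, "dz": -3.6, "twist": 0}
    - {"fingers": 2.2, "dx": -2.5, "dy": 0, "dz": -3.6, "twist": 0}
    - {"fingers": 2.2, "dx": -4.5, "dy": 0, "dz": -3.6, "twist": 0}
    - {"fingers": 2.2, "dx": -6.5, "dy": 0, "dz": -3.6, "twist": 0}
    - {"fingers": 2.2, "dx": -8, "dy": 0, "dz": -3.6, "twist": 0}
    - {"fingers": 2.2, "dx": -8, "dy": 0, "dz": -3.6, "twist": 0}
    - {"fingers": 2.2, "dx": -8, "dy": 0, "dz": -3.6, "twist": 0}
    - {"fingers": 2.2, "dx": -8, "dy": 0, "dz": -3.6, "twist": 0}

```text
time_s: 30.52
tcp_pos: [442.2, 30.3, 57.0]
ee_rot: [0.058, 1.569, -0.063]
wrist_force: [-0.1, 0.6, -2.0]
finger_gap: 29.7
```

```bash
python3 - <<'E'
from h import *
s=monitor.observe();im,d=capture('scene');save('s3.png',im)
vv,uu=np.mgrid[:384,:512];P=by_depth('scene',uu,vv,d)
H,S,V=cv2.split(cv2.cvtColor(im,cv2.COLOR_RGB2HSV));m=(H>18)&(H<35)&(S>120)&(abs(P[...,0]-500)<120)&(abs(P[...,1])<120)
print('wedge pts',m.sum(),np.percentile(P[m],[2,50,98],axis=0).round(0).tolist())
go(465.1,-347.7,60,101.7)
E
```

```text
wedge pts 665 [[435.0, 5.0, 81.0], [489.0, 20.0, 99.0], [547.0, 43.0, 246.0]]
tcp [441.8  30.3  56.6] jaw 85.6 xaxis [ 0.    -0.003 -1.   ] j6 -1.54 t 30.57 F [ 0.2 -0.5 -0.6] gap 29.3
-> dx -0.22 dy -37.52 dz 5.21 twist -0.281
```

View pics/s3.png

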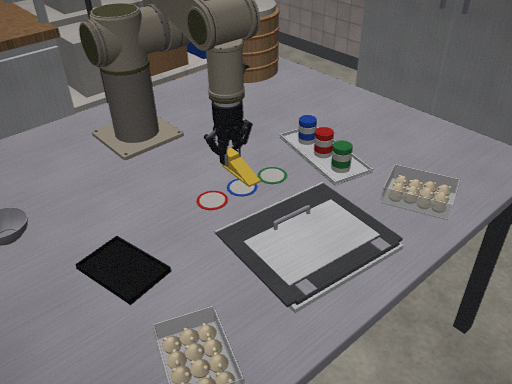

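The wedge is held level above the marks at (240,165), the lid is shut, and the jars stand in the tray. Moving to the dish.

Call:
play_rows:
  motion:
    - {"fingers": 2.2, "dx": 0, "dy": -2, "dz": 0.3, "twist": -0.02}
    - {"fingers": 2.2, "dx": 0, "dy": -5, "dz": 0.7, "twist": -0.04}
    - {"fingers": 2.2, "dx": 0, "dy": -8, "dz": 1.1, "twist": -0.06}
    - {"fingers": 2.2, "dx": 0, "dy": -11, "dz": 1.5, "twist": -0.08}
    - {"fingers": 2.2, "dx": 0, "dy": -14, "dz": 1.9, "twist": -0.1}
    - {"fingers": 2.2, "dx": 0, "dy": -17, "dz": 2.4, "twist": -0.12}
    - {"fingers": 2.2, "dx": 0, "dy": -20, "dz": 2.8, "twist": -0.15}
    - {"fingers": 2.2, "dx": 0, "dy": -23, "dz": 3.2, "twist": -0.18}
    - {"fingers": 2.2, "dx": 0, "dy": -26, "dz": 3.6, "twist": -0.21}
    - {"fingers": 2.2, "dx": 0, "dy": -29, "dz": 4, "twist": -0.24}
    - {"fingers": 2.2, "dx": 0, "dy": -32, "dz": 4.4, "twist": -0.26}
    - {"fingers": 2.2, "dx": 0, "dy": -35, "dz": 4.9, "twist": -0.281}
    - {"fingers": 2.2, "dx": 0, "dy": -37, "dz": 5.2, "twist": -0.281}
    - {"fingers": 2.2, "dx": 0, "dy": -37.5, "dz": 5.2, "twist": -0.281}
    - {"fingers": 2.2, "dx": 0, "dy": -37.5, "dz": 5.2, "twist": -0.281}
    - {"fingers": 2.2, "dx": 0, "dy": -37.5, "dz": 5.2, "twist": -0.281}

```text
time_s: 31.9
tcp_pos: [464.1, -346.4, 56.2]
ee_rot: [-0.16, 1.567, 0.16]
wrist_force: [-0.7, 0.5, -0.6]
finger_gap: 29.1
```

```bash
python3 - <<'E'
from h import *
s=monitor.observe();im,d=capture('wrist');save('w8.png',im)
go(465.1,-347.7,-17,101.7)
E
```

```text
tcp [ 464.3 -346.    56.5] jaw 101.7 xaxis [-0.001 -0.001 -1.   ] j6 -2.5 t 31.95 F [ 1.1 -0.  -1.2] gap 29.3
-> dx 7.35 dy -0.18 dz 0.06 twist 0.000
```

View pics/w8.png

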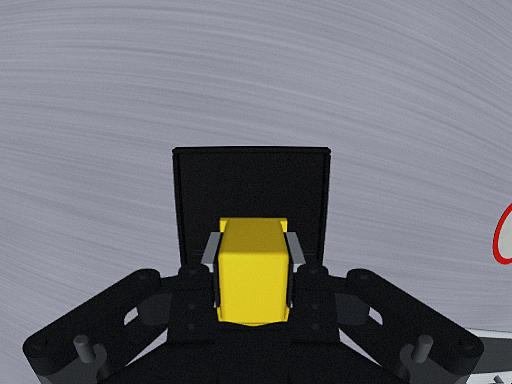

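The dish spans columns 173–330 and the wedge is centred at 253, aligned. Lowering and releasing.

Call:
play_rows:
  motion:
    - {"fingers": 2.2, "dx": 2.5, "dy": -0.2, "dz": 0.1, "twist": 0}
    - {"fingers": 2.2, "dx": 4.5, "dy": -0.2, "dz": 0.1, "twist": 0}
    - {"fingers": 2.2, "dx": 6, "dy": -0.2, "dz": 0.1, "twist": 0}
    - {"fingers": 2.2, "dx": 6.8, "dy": -0.2, "dz": 0.1, "twist": 0}
    - {"fingers": 2.2, "dx": 7.2, "dy": -0.2, "dz": 0.1, "twist": 0}
    - {"fingers": 2.2, "dx": 7.4, "dy": -0.2, "dz": 0.1, "twist": 0}
    - {"fingers": 2.2, "dx": 7.4, "dy": -0.2, "dz": 0.1, "twist": 0}
    - {"fingers": 2.2, "dx": 7.4, "dy": -0.2, "dz": 0.1, "twist": 0}
    - {"fingers": 4, "dx": 7.4, "dy": -0.2, "dz": 0.1, "twist": 0}
    - {"fingers": 5, "dx": 7.4, "dy": -0.2, "dz": 0.1, "twist": 0}
    - {"fingers": 6, "dx": 7.4, "dy": -0.2, "dz": 0.1, "twist": 0}
    - {"fingers": 6, "dx": 7.4, "dy": -0.2, "dz": 0.1, "twist": 0}
    - {"fingers": 6, "dx": 6.5, "dy": -0.2, "dz": 0.1, "twist": 0}
    - {"fingers": 6, "dx": 4.5, "dy": -0.2, "dz": 0.1, "twist": 0}
    - {"fingers": 6, "dx": 1, "dy": -0.2, "dz": 0.1, "twist": 0}
    - {"fingers": 8.5, "dx": -3, "dy": -0.2, "dz": 0.1, "twist": 0}
    - {"fingers": 8.5, "dx": -6, "dy": -0.2, "dz": 0.1, "twist": 0}
    - {"fingers": 8.5, "dx": -6, "dy": -0.2, "dz": 0.1, "twist": 0}
    - {"fingers": 8.5, "dx": -6, "dy": -0.2, "dz": 0.1, "twist": 0}

```text
time_s: 33.53
tcp_pos: [467.6, -349.3, 120.4]
ee_rot: [-0.165, 1.562, 0.156]
wrist_force: [-0.2, 0.2, -0.9]
finger_gap: 85.0
```

```bash
cat > meas.py <<'E'
from h import *
def jars(name,s,cs):
    im,d=capture(name);H,S,V=cv2.split(cv2.cvtColor(im,cv2.COLOR_RGB2HSV));vv,uu=np.mgrid[:384,:512];P=by_depth(name,uu,vv,d,s)
    col={'red':((H<8)|(H>172)),'green':(H>45)&(H<80),'blue':(H>100)&(H<130)}
    for k,h,c in cs:
        Q=on_z(name,uu,vv,h,s)
        mm=col[k]&(S>100)&(V>50)&(abs(P[...,2]-h)<8)&(np.hypot(Q[...,0]-c[0],Q[...,1]-c[1])<50)
        p=Q[mm][:,:2].astype(np.float32)
        if len(p)>20:
            hu=cv2.convexHull(p)[:,0];f=circfit(hu);print(name,k,h,len(p),f[0].round(1),f[1].round(1),'z',np.median(P[mm][:,2]).round(1))
    return im,P,H,S
E
python3 - <<'E'
from meas import *
s=monitor.observe()
im,P,H,S=jars('wrist',s,[])
m=(H>18)&(H<35)&(S>120)&(abs(P[...,0]-508)<100)&(abs(P[...,1]+338)<70)&(P[...,2]<60)
q=P[m];print('wedge',m.sum(),np.percentile(q,[2,50,98],axis=0).round(0).tolist());t=m&(P[...,2]>44);r=cv2.minAreaRect(P[t][:,:2].astype(np.float32));print('tab',t.sum(),np.round(r[0]),np.round(r[1]),r[2],P[t].mean(0).round(1))
jars('top',s,[('green',80,(575.7,323.8)),('red',80,(488,345)),('blue',80,(400.7,365.8))])
save('t2.png',im)
go(576,324,215,76.5)
E
```

```text
wedge 4057 [[452.0, -364.0, 3.0], [497.0, -342.0, 31.0], [568.0, -315.0, 51.0]]
tab 1435 [ 470. -348.] [37. 30.] 12.712953567504883 [ 469.8 -348.1   49.3]
top green 80 270 [575.1 320.3] 25.6 z 80.5
top red 80 300 [488.4 341.5] 26.4 z 80.2
top blue 80 316 [403.7 361.7] 26.2 z 79.9
tcp [ 465.4 -347.4  116.1] jaw 101.7 xaxis [-0.002 -0.001 -1.   ] j6 -2.5 t 33.63 F [-0.4 -0.1  0.5] gap 84.8
-> dx -9.95 dy 63.50 dz 24.45 twist 0.440
```

The wedge lies flat in the dish: tab top at 49.3 mm (50 expected), tab centre (470,-348), angle 12.7° against the dish's 11.7°. Jars are where I placed them. Now back for the blue jar.

```bash
python3 - <<'E'
from h import *
go(402,364,155,76.5)
E
```

```text
tcp [ 465.4 -347.4  116.1] jaw 101.7 xaxis [-0.002 -0.001 -1.   ] j6 -2.5 t 33.63 F [-0.4 -0.1  0.5] gap 84.8
-> dx -3.92 dy 70.95 dz 8.23 twist 0.440
```

Call:
play_rows:
  motion:
    - {"fingers": 8.5, "dx": -3.9, "dy": 4, "dz": 0.5, "twist": 0.02}
    - {"fingers": 8.5, "dx": -3.9, "dy": 8, "dz": 0.9, "twist": 0.05}
    - {"fingers": 8.5, "dx": -3.9, "dy": 12, "dz": 1.4, "twist": 0.08}
    - {"fingers": 8.5, "dx": -3.9, "dy": 16, "dz": 1.9, "twist": 0.1}
    - {"fingers": 8.5, "dx": -3.9, "dy": 20, "dz": 2.3, "twist": 0.13}
    - {"fingers": 8.5, "dx": -3.9, "dy": 24, "dz": 2.8, "twist": 0.15}
    - {"fingers": 8.5, "dx": -3.9, "dy": 28, "dz": 3.2, "twist": 0.18}
    - {"fingers": 8.5, "dx": -3.9, "dy": 32, "dz": 3.7, "twist": 0.2}
    - {"fingers": 8.5, "dx": -3.9, "dy": 36, "dz": 4.2, "twist": 0.23}
    - {"fingers": 8.5, "dx": -3.9, "dy": 40, "dz": 4.6, "twist": 0.25}
    - {"fingers": 8.5, "dx": -3.9, "dy": 44, "dz": 5.1, "twist": 0.28}
    - {"fingers": 8.5, "dx": -3.9, "dy": 48, "dz": 5.6, "twist": 0.3}
    - {"fingers": 8.5, "dx": -3.9, "dy": 52, "dz": 6, "twist": 0.33}
    - {"fingers": 8.5, "dx": -3.9, "dy": 56, "dz": 6.5, "twist": 0.36}
    - {"fingers": 8.5, "dx": -3.9, "dy": 60, "dz": 7, "twist": 0.38}
    - {"fingers": 8.5, "dx": -3.9, "dy": 64, "dz": 7.4, "twist": 0.4}
    - {"fingers": 8.5, "dx": -3.9, "dy": 68, "dz": 7.9, "twist": 0.44}
    - {"fingers": 8.5, "dx": -3.9, "dy": 70.9, "dz": 8.2, "twist": 0.44}
    - {"fingers": 8.5, "dx": -3.9, "dy": 70.9, "dz": 8.2, "twist": 0.44}
    - {"fingers": 8.5, "dx": -3.9, "dy": 70.9, "dz": 8.2, "twist": 0.44}

```text
time_s: 35.3
tcp_pos: [400.0, 363.9, 152.3]
ee_rot: [0.179, 1.568, -0.186]
wrist_force: [-0.5, -0.2, 0.0]
finger_gap: 85.2
```

```bash
python3 - <<'E'
from meas import *
capture('wrist');s=monitor.observe()
jars('wrist',s,[('green',80,(575.7,323.8)),('red',80,(488,345)),('blue',80,(400.7,365.8))])
go(401,364,-1,76.5)
E
```

```text
wrist red 80 2056 [486.2 344.5] 27.3 z 79.9
wrist blue 80 2816 [402.4 364.4] 26.4 z 79.9
tcp [401.  362.3 153.1] jaw 76.5 xaxis [-0.004 -0.003 -1.   ] j6 -0.7 t 35.4 F [ 0.3 -0.6 -0.4] gap 84.8
-> dx 15.41 dy 0.22 dz 0.01 twist 0.000
```

Call:
play_rows:
  motion:
    - {"fingers": 8.5, "dx": 2, "dy": 0.3, "dz": 0.1, "twist": 0}
    - {"fingers": 8.5, "dx": 6, "dy": 0.3, "dz": 0.1, "twist": 0}
    - {"fingers": 8.5, "dx": 10, "dy": 0.3, "dz": 0.1, "twist": 0}
    - {"fingers": 8.5, "dx": 13, "dy": 0.3, "dz": 0.1, "twist": 0}
    - {"fingers": 8.5, "dx": 14.8, "dy": 0.3, "dz": 0.1, "twist": 0}
    - {"fingers": 8.5, "dx": 15.4, "dy": 0.3, "dz": 0.1, "twist": 0}
    - {"fingers": 8.5, "dx": 15.4, "dy": 0.3, "dz": 0.1, "twist": 0}
    - {"fingers": 4.5, "dx": 15.4, "dy": 0.3, "dz": 0.1, "twist": 0}
    - {"fingers": 4.5, "dx": 15.4, "dy": 0.3, "dz": 0.1, "twist": 0}
    - {"fingers": 4.5, "dx": 15.4, "dy": 0.3, "dz": 0.1, "twist": 0}
    - {"fingers": 4.5, "dx": 15.4, "dy": 0.3, "dz": 0.1, "twist": 0}
    - {"fingers": 4.5, "dx": 15.4, "dy": 0.3, "dz": 0.1, "twist": 0}
    - {"fingers": 4.5, "dx": 15.4, "dy": 0.3, "dz": 0.1, "twist": 0}
    - {"fingers": 4.5, "dx": 15.4, "dy": 0.3, "dz": 0.1, "twist": 0}

```text
time_s: 36.57
tcp_pos: [403.8, 365.5, 1.5]
ee_rot: [0.184, 1.564, -0.185]
wrist_force: [-0.6, -2.8, 7.6]
finger_gap: 52.6
```

```bash
python3 - <<'E'
from h import *
go(449.8,60,100,-7)
E
```

```text
tcp [403.8 365.5   1.5] jaw 76.5 xaxis [-0.001 -0.001 -1.   ] j6 -0.69 t 36.57 F [-0.6 -2.8  7.6] gap 52.6
-> dx -9.82 dy -28.65 dz 11.59 twist 1.458
```

Call:
play_rows:
  motion:
    - {"fingers": 4.5, "dx": -2, "dy": 0, "dz": 0, "twist": 0}
    - {"fingers": 4.5, "dx": -5, "dy": 0, "dz": 0, "twist": 0}
    - {"fingers": 4.5, "dx": -9, "dy": 0, "dz": 0, "twist": 0}
    - {"fingers": 4.5, "dx": -10, "dy": -3, "dz": 1, "twist": 0.12}
    - {"fingers": 4.5, "dx": -10, "dy": -6, "dz": 2, "twist": 0.24}
    - {"fingers": 4.5, "dx": -10, "dy": -9, "dz": 3.5, "twist": 0.36}
    - {"fingers": 4.5, "dx": -10, "dy": -12, "dz": 4.8, "twist": 0.48}
    - {"fingers": 4.5, "dx": -10, "dy": -15, "dz": 6, "twist": 0.6}
    - {"fingers": 4.5, "dx": -10, "dy": -18, "dz": 7.2, "twist": 0.72}
    - {"fingers": 4.5, "dx": -10, "dy": -21, "dz": 8.4, "twist": 0.84}
    - {"fingers": 4.5, "dx": -10, "dy": -24, "dz": 9.7, "twist": 0.96}
    - {"fingers": 4.5, "dx": -10, "dy": -26, "dz": 10.8, "twist": 1.08}
    - {"fingers": 4.5, "dx": -10, "dy": -28, "dz": 11.4, "twist": 1.2}
    - {"fingers": 4.5, "dx": -10, "dy": -28.6, "dz": 11.6, "twist": 1.32}
    - {"fingers": 4.5, "dx": -9, "dy": -28.6, "dz": 11.6, "twist": 1.458}
    - {"fingers": 4.5, "dx": -7, "dy": -28.6, "dz": 11.6, "twist": 1.458}
    - {"fingers": 4.5, "dx": -5, "dy": -28.6, "dz": 11.6, "twist": 1.458}
    - {"fingers": 4.5, "dx": -5, "dy": -28.6, "dz": 11.6, "twist": 1.458}
    - {"fingers": 4.5, "dx": -5, "dy": -28.6, "dz": 11.6, "twist": 1.458}

```text
time_s: 38.15
tcp_pos: [449.0, 60.4, 51.4]
ee_rot: [1.296, 1.15, -1.301]
wrist_force: [1.0, 0.5, -1.2]
finger_gap: 52.9
```

```bash
python3 - <<'E'
from meas import *
capture('wrist');s=monitor.observe();z=s['tcp_pos'][2];h=76+z+2.5
print('jar top should be',h);c=s['tcp_pos']
jars('wrist',s,[('blue',h,c[:2]),('green',0,(465,158)),('red',0,(441,-36)),('blue',0,(450,60))])
go(449.8,60,-2.2,-7)
E
```

```text
jar top should be 131.10994633197478
wrist blue 131.10994633197478 10470 [451.1  65.2] 25.7 z 131.0
wrist green 0 3023 [465.2 159.2] 41.8 z 0.7
wrist blue 0 1836 [449.8  60. ] 42.0 z 0.7
tcp [450.9  60.5  53.3] jaw -7.0 xaxis [ 0.001 -0.001 -1.   ] j6 0.14 t 38.25 F [-0.1  0.2 -1.2] gap 53.0
-> dx 5.55 dy -0.11 dz 0.06 twist 0.000
```

```bash
sed -i 's/-h)<8)&(np.hypot/-h)<(2.5 if h else 8))\&(np.hypot/' meas.py; python3 - <<'E'
from meas import *
s=monitor.observe();z=s['tcp_pos'][2];h=76+z+2.5;c=s['tcp_pos']
im,P,H,S=jars('wrist',s,[('blue',h,c[:2]),('blue',0,(450,60))])
m=(S>100)&(H>100)&(H<130)&(abs(P[...,2]-h)<2.5);q=P[m];print(q.min(0),q.max(0),(q.min(0)+q.max(0))/2)
go(449.8,60,-2.2,-7)
E
```

```text
wrist blue 131.81011939803707 9914 [451.6  64. ] 25.3 z 131.7
wrist blue 0 1820 [449.7  60. ] 42.0 z 0.7
[403.73086865  44.2204076  129.31556376] [504.28411975  88.19095961 134.26296462] [454.0074942   66.2056836  131.78926419]
tcp [451.3  60.6  53.6] jaw -7.0 xaxis [ 0.002 -0.001 -1.   ] j6 0.14 t 38.3 F [-0.1 -0.3 -2.5] gap 53.0
-> dx 5.58 dy -0.15 dz 0.07 twist 0.000
```

Call:
play_rows:
  motion:
    - {"fingers": 4.5, "dx": 2, "dy": -0.2, "dz": 0.3, "twist": 0}
    - {"fingers": 4.5, "dx": 3.7, "dy": -0.2, "dz": 0.3, "twist": 0}
    - {"fingers": 4.5, "dx": 4.8, "dy": -0.2, "dz": 0.3, "twist": 0}
    - {"fingers": 4.5, "dx": 5.3, "dy": -0.2, "dz": 0.3, "twist": 0}
    - {"fingers": 4.5, "dx": 5.6, "dy": -0.2, "dz": 0.3, "twist": 0}
    - {"fingers": 4.5, "dx": 5.6, "dy": -0.2, "dz": 0.3, "twist": 0}
    - {"fingers": 4.5, "dx": 5.6, "dy": -0.2, "dz": 0.3, "twist": 0}
    - {"fingers": 6, "dx": 5.6, "dy": -0.2, "dz": 0.3, "twist": 0}
    - {"fingers": 7.5, "dx": 5.6, "dy": -0.2, "dz": 0.3, "twist": 0}
    - {"fingers": 8.5, "dx": 5.6, "dy": -0.2, "dz": 0.3, "twist": 0}
    - {"fingers": 8.5, "dx": 5.6, "dy": -0.2, "dz": 0.3, "twist": 0}
    - {"fingers": 8.5, "dx": 4, "dy": -0.2, "dz": 0.3, "twist": 0}
    - {"fingers": 8.5, "dx": 1, "dy": -0.2, "dz": 0.3, "twist": 0}
    - {"fingers": 8.5, "dx": -3, "dy": -0.2, "dz": 0.3, "twist": 0}
    - {"fingers": 8.5, "dx": -7, "dy": -0.2, "dz": 0.3, "twist": 0}
    - {"fingers": 8.5, "dx": -10, "dy": -0.2, "dz": 0.3, "twist": 0}
    - {"fingers": 8.5, "dx": -10, "dy": -0.2, "dz": 0.3, "twist": 0}
    - {"fingers": 8.5, "dx": -10, "dy": -0.2, "dz": 0.3, "twist": 0}

```text
time_s: 39.8
tcp_pos: [450.7, 58.0, 156.3]
ee_rot: [1.302, 1.143, -1.293]
wrist_force: [-0.5, 0.3, -0.8]
finger_gap: 85.0
```

```bash
python3 - <<'E'
from meas import *
capture('wrist');s=monitor.observe()
im,P,H,S=jars('wrist',s,[('blue',76,(450,60)),('blue',0,(450,60)),('green',0,(465,158)),('red',0,(441,-36))]);save('w9.png',im)
go(486.5,343.5,155,76.5)
E
```

```text
wrist blue 76 2678 [450.   58.9] 26.3 z 75.9
wrist blue 0 993 [449.6  57.6] 43.6 z 0.8
wrist green 0 1483 [465.2 159.1] 41.7 z 0.7
wrist red 0 1114 [440.7 -36.7] 41.8 z 0.7
tcp [448.3  57.9 152.8] jaw -7.0 xaxis [ 0.001 -0.001 -1.   ] j6 0.14 t 39.9 F [ 0.  -0.8 -0.2] gap 84.8
-> dx -0.24 dy 0.32 dz -28.81 twist -1.457
```

Blue jar at (450.0,58.9) against its mark at (449.8,60.0), about 1 mm off and upright. Next, red.

Call:
play_rows:
  motion:
    - {"fingers": 8.5, "dx": -0.3, "dy": 0, "dz": -3, "twist": -0.12}
    - {"fingers": 8.5, "dx": -0.3, "dy": 0, "dz": -6, "twist": -0.24}
    - {"fingers": 8.5, "dx": -0.3, "dy": 0, "dz": -9, "twist": -0.36}
    - {"fingers": 8.5, "dx": -0.3, "dy": 0, "dz": -12, "twist": -0.48}
    - {"fingers": 8.5, "dx": -0.3, "dy": 0.1, "dz": -15, "twist": -0.6}
    - {"fingers": 8.5, "dx": -0.3, "dy": 0.2, "dz": -18, "twist": -0.72}
    - {"fingers": 8.5, "dx": -0.3, "dy": 0.3, "dz": -21, "twist": -0.84}
    - {"fingers": 8.5, "dx": -0.3, "dy": 0.3, "dz": -24, "twist": -0.96}
    - {"fingers": 8.5, "dx": -0.3, "dy": 0.3, "dz": -26, "twist": -1.08}
    - {"fingers": 8.5, "dx": -0.3, "dy": 0.3, "dz": -28, "twist": -1.2}
    - {"fingers": 8.5, "dx": -0.3, "dy": 0.3, "dz": -28.8, "twist": -1.32}
    - {"fingers": 8.5, "dx": -0.3, "dy": 0.3, "dz": -28.8, "twist": -1.457}
    - {"fingers": 8.5, "dx": -0.3, "dy": 0.3, "dz": -28.8, "twist": -1.457}
    - {"fingers": 8.5, "dx": -0.3, "dy": 0.3, "dz": -28.8, "twist": -1.457}
    - {"fingers": 8.5, "dx": -0.3, "dy": 0.3, "dz": -28.8, "twist": -1.457}

```text
time_s: 41.15
tcp_pos: [485.7, 342.7, 154.2]
ee_rot: [0.187, 1.563, -0.19]
wrist_force: [-0.1, -0.2, 0.6]
finger_gap: 85.1
```

```bash
python3 - <<'E'
from meas import *
capture('wrist');s=monitor.observe()
jars('wrist',s,[('green',80,(575.7,323.8)),('red',80,(488,345))])
go(487,344,-1,76.5)
E
```

```text
wrist green 80 1883 [574.  322.7] 26.2 z 79.9
wrist red 80 2716 [488.1 343.8] 26.2 z 79.9
tcp [486.1 342.9 155. ] jaw 76.3 xaxis [ 0.    -0.001 -1.   ] j6 -0.8 t 41.25 F [-0.2 -0.1  0.3] gap 84.8
-> dx 15.60 dy 0.15 dz 0.06 twist -0.003
```

Call:
play_rows:
  motion:
    - {"fingers": 8.5, "dx": 2, "dy": 0.2, "dz": 0.2, "twist": 0}
    - {"fingers": 8.5, "dx": 6, "dy": 0.2, "dz": 0.2, "twist": 0}
    - {"fingers": 8.5, "dx": 10, "dy": 0.2, "dz": 0.2, "twist": 0}
    - {"fingers": 8.5, "dx": 13, "dy": 0.2, "dz": 0.2, "twist": 0}
    - {"fingers": 8.5, "dx": 15, "dy": 0.2, "dz": 0.2, "twist": 0}
    - {"fingers": 8.5, "dx": 15.6, "dy": 0.2, "dz": 0.2, "twist": 0}
    - {"fingers": 8.5, "dx": 15.6, "dy": 0.2, "dz": 0.2, "twist": 0}
    - {"fingers": 4.5, "dx": 15.6, "dy": 0.2, "dz": 0.2, "twist": 0}
    - {"fingers": 4.5, "dx": 15.6, "dy": 0.2, "dz": 0.2, "twist": 0}
    - {"fingers": 4.5, "dx": 15.6, "dy": 0.2, "dz": 0.2, "twist": 0}
    - {"fingers": 4.5, "dx": 15.6, "dy": 0.2, "dz": 0.2, "twist": 0}
    - {"fingers": 4.5, "dx": 15.6, "dy": 0.2, "dz": 0.2, "twist": 0}
    - {"fingers": 4.5, "dx": 15.6, "dy": 0.2, "dz": 0.2, "twist": 0}
    - {"fingers": 4.5, "dx": 15.6, "dy": 0.2, "dz": 0.2, "twist": 0}

```text
time_s: 42.42
tcp_pos: [490.7, 345.2, 1.9]
ee_rot: [0.189, 1.558, -0.187]
wrist_force: [-0.9, -1.0, 8.1]
finger_gap: 52.6
```

```bash
python3 - <<'E'
from h import *
go(441,-36,100,-7)
E
```

```text
tcp [490.7 345.2   1.9] jaw 76.3 xaxis [ 0.004  0.001 -1.   ] j6 -0.8 t 42.42 F [-0.9 -1.   8.1] gap 52.6
-> dx -9.86 dy -38.19 dz 4.25 twist 1.454
```

Call:
play_rows:
  motion:
    - {"fingers": 4.5, "dx": -2, "dy": 0, "dz": 0, "twist": 0}
    - {"fingers": 4.5, "dx": -5, "dy": 0, "dz": 0, "twist": 0}
    - {"fingers": 4.5, "dx": -9, "dy": 0, "dz": 0, "twist": 0}
    - {"fingers": 4.5, "dx": -12, "dy": -3, "dz": 0.3, "twist": 0.12}
    - {"fingers": 4.5, "dx": -13, "dy": -6.5, "dz": 0.7, "twist": 0.24}
    - {"fingers": 4.5, "dx": -13, "dy": -10, "dz": 1.1, "twist": 0.36}
    - {"fingers": 4.5, "dx": -13, "dy": -13.5, "dz": 1.5, "twist": 0.48}
    - {"fingers": 4.5, "dx": -13, "dy": -17, "dz": 1.9, "twist": 0.6}
    - {"fingers": 4.5, "dx": -13, "dy": -20.5, "dz": 2.3, "twist": 0.72}
    - {"fingers": 4.5, "dx": -13, "dy": -24, "dz": 2.7, "twist": 0.84}
    - {"fingers": 4.5, "dx": -13, "dy": -27.5, "dz": 3.1, "twist": 0.96}
    - {"fingers": 4.5, "dx": -13, "dy": -31, "dz": 3.5, "twist": 1.08}
    - {"fingers": 4.5, "dx": -13, "dy": -34.5, "dz": 3.9, "twist": 1.2}
    - {"fingers": 4.5, "dx": -13, "dy": -37, "dz": 4.2, "twist": 1.32}
    - {"fingers": 4.5, "dx": -13, "dy": -38.2, "dz": 4.3, "twist": 1.454}
    - {"fingers": 4.5, "dx": -13, "dy": -38.2, "dz": 4.3, "twist": 1.454}
    - {"fingers": 4.5, "dx": -13, "dy": -38.2, "dz": 4.3, "twist": 1.454}
    - {"fingers": 4.5, "dx": -13, "dy": -38.2, "dz": 4.3, "twist": 1.454}

```text
time_s: 43.92
tcp_pos: [441.5, -35.7, 131.7]
ee_rot: [1.3, 1.148, -1.292]
wrist_force: [-0.4, -0.1, -3.2]
finger_gap: 52.8
```

```bash
python3 - <<'E'
from meas import *
capture('wrist');s=monitor.observe();h=76+s['tcp_pos'][2]+2.1
jars('wrist',s,[('red',h,s['tcp_pos'][:2]),('red',0,(441,-36)),('blue',76,(450,59))])
go(440.8,-38,-1.9,-7)
E
```

```text
wrist red 209.6874670695541 10297 [441.9 -31.2] 25.4 z 209.8
wrist red 0 1100 [440.7 -35.9] 41.9 z 0.8
wrist blue 76 3600 [450.1  58.2] 26.4 z 76.0
tcp [441.5 -35.3 131.5] jaw -6.8 xaxis [ 0.005  0.001 -1.   ] j6 -0.08 t 44.02 F [-0.3  0.1 -2.6] gap 53.0
-> dx 13.34 dy -0.09 dz 0.30 twist 0.003
```

Call:
play_rows:
  motion:
    - {"fingers": 4.5, "dx": 3, "dy": -0.1, "dz": 0.25, "twist": 0}
    - {"fingers": 4.5, "dx": 6.5, "dy": -0.1, "dz": 0.25, "twist": 0}
    - {"fingers": 4.5, "dx": 9.5, "dy": -0.1, "dz": 0.25, "twist": 0}
    - {"fingers": 4.5, "dx": 11.5, "dy": -0.1, "dz": 0.25, "twist": 0}
    - {"fingers": 4.5, "dx": 12.7, "dy": -0.1, "dz": 0.25, "twist": 0}
    - {"fingers": 4.5, "dx": 13.2, "dy": -0.1, "dz": 0.25, "twist": 0}
    - {"fingers": 4.5, "dx": 13.3, "dy": -0.1, "dz": 0.25, "twist": 0}
    - {"fingers": 4.5, "dx": 13.3, "dy": -0.1, "dz": 0.25, "twist": 0}
    - {"fingers": 6, "dx": 13.3, "dy": -0.1, "dz": 0.25, "twist": 0}
    - {"fingers": 7.5, "dx": 13.3, "dy": -0.1, "dz": 0.25, "twist": 0}
    - {"fingers": 8.5, "dx": 13.3, "dy": -0.1, "dz": 0.25, "twist": 0}
    - {"fingers": 8.5, "dx": 13.3, "dy": -0.1, "dz": 0.25, "twist": 0}
    - {"fingers": 8.5, "dx": 11, "dy": -0.1, "dz": 0.25, "twist": 0}
    - {"fingers": 8.5, "dx": 7, "dy": -0.1, "dz": 0.25, "twist": 0}
    - {"fingers": 8.5, "dx": 3, "dy": -0.1, "dz": 0.25, "twist": 0}
    - {"fingers": 8.5, "dx": -1, "dy": -0.1, "dz": 0.25, "twist": 0}
    - {"fingers": 8.5, "dx": -2.5, "dy": -0.1, "dz": 0.25, "twist": 0}
    - {"fingers": 8.5, "dx": -2.5, "dy": -0.1, "dz": 0.25, "twist": 0}
    - {"fingers": 8.5, "dx": -2.5, "dy": -0.1, "dz": 0.25, "twist": 0}

```text
time_s: 45.6
tcp_pos: [441.1, -37.9, 157.8]
ee_rot: [1.301, 1.145, -1.29]
wrist_force: [0.1, -0.3, -0.6]
finger_gap: 84.7
```

```bash
python3 - <<'E'
from meas import *
capture('wrist');s=monitor.observe()
im,P,H,S=jars('wrist',s,[('red',76,(441,-36)),('blue',76,(450,60)),('green',0,(465,158))]);save('w10.png',im)
go(574,323,155,76.5)
E
```

```text
wrist red 76 2654 [441.5 -34.7] 26.3 z 75.9
wrist blue 76 2983 [450.1  58.1] 26.5 z 76.0
wrist green 0 755 [465.2 159.4] 41.8 z 0.6
tcp [439.2 -37.5 155.1] jaw -6.8 xaxis [ 0.003  0.001 -1.   ] j6 -0.08 t 45.7 F [-0.1  0.3  0.1] gap 85.0
-> dx 0.10 dy 9.10 dz -37.40 twist -1.454
```

Red at (441.5,-34.7) against its mark at (440.8,-36). Now green.

Call:
play_rows:
  motion:
    - {"fingers": 8.5, "dx": -0.5, "dy": 0.8, "dz": -3, "twist": -0.12}
    - {"fingers": 8.5, "dx": -0.5, "dy": 1.6, "dz": -6.5, "twist": -0.24}
    - {"fingers": 8.5, "dx": -0.5, "dy": 2.4, "dz": -10, "twist": -0.36}
    - {"fingers": 8.5, "dx": -0.5, "dy": 3.2, "dz": -13.5, "twist": -0.48}
    - {"fingers": 8.5, "dx": -0.5, "dy": 4, "dz": -17, "twist": -0.6}
    - {"fingers": 8.5, "dx": -0.5, "dy": 4.8, "dz": -20.5, "twist": -0.72}
    - {"fingers": 8.5, "dx": -0.5, "dy": 5.6, "dz": -24, "twist": -0.84}
    - {"fingers": 8.5, "dx": -0.5, "dy": 6.5, "dz": -27.5, "twist": -0.96}
    - {"fingers": 8.5, "dx": -0.5, "dy": 7.4, "dz": -31, "twist": -1.08}
    - {"fingers": 8.5, "dx": 0, "dy": 8.2, "dz": -34.5, "twist": -1.2}
    - {"fingers": 8.5, "dx": 0, "dy": 9, "dz": -37, "twist": -1.32}
    - {"fingers": 8.5, "dx": 0, "dy": 9.1, "dz": -37.4, "twist": -1.454}
    - {"fingers": 8.5, "dx": 0, "dy": 9.1, "dz": -37.4, "twist": -1.454}
    - {"fingers": 8.5, "dx": 0, "dy": 9.1, "dz": -37.4, "twist": -1.454}
    - {"fingers": 8.5, "dx": 0, "dy": 9.1, "dz": -37.4, "twist": -1.454}
    - {"fingers": 8.5, "dx": 0, "dy": 9.1, "dz": -37.4, "twist": -1.454}

```text
time_s: 47.03
tcp_pos: [573.6, 321.9, 155.5]
ee_rot: [0.189, 1.561, -0.187]
wrist_force: [0.3, -0.3, -0.1]
finger_gap: 85.1
```

```bash
python3 - <<'E'
from meas import *
capture('wrist');s=monitor.observe()
jars('wrist',s,[('green',80,(575.7,323.8))])
go(574,323,-1,76.5)
E
```

```text
wrist green 80 2677 [574.4 322.6] 26.1 z 79.9
tcp [574.  322.2 156.2] jaw 76.3 xaxis [ 0.003  0.001 -1.   ] j6 -0.9 t 47.13 F [ 0.3 -0.8 -0.4] gap 84.8
-> dx 15.72 dy 0.05 dz -0.05 twist -0.003
```

Call:
play_rows:
  motion:
    - {"fingers": 8.5, "dx": 2, "dy": 0, "dz": -0.15, "twist": 0}
    - {"fingers": 8.5, "dx": 6, "dy": 0, "dz": -0.15, "twist": 0}
    - {"fingers": 8.5, "dx": 10, "dy": 0, "dz": -0.15, "twist": 0}
    - {"fingers": 8.5, "dx": 13, "dy": 0, "dz": -0.15, "twist": 0}
    - {"fingers": 8.5, "dx": 15, "dy": 0, "dz": -0.15, "twist": 0}
    - {"fingers": 8.5, "dx": 15.7, "dy": 0, "dz": -0.15, "twist": 0}
    - {"fingers": 8.5, "dx": 15.7, "dy": 0, "dz": -0.15, "twist": 0}
    - {"fingers": 4.5, "dx": 15.7, "dy": 0, "dz": -0.15, "twist": 0}
    - {"fingers": 4.5, "dx": 15.7, "dy": 0, "dz": -0.15, "twist": 0}
    - {"fingers": 4.5, "dx": 15.7, "dy": 0, "dz": -0.15, "twist": 0}
    - {"fingers": 4.5, "dx": 15.7, "dy": 0, "dz": -0.15, "twist": 0}
    - {"fingers": 4.5, "dx": 15.7, "dy": 0, "dz": -0.15, "twist": 0}
    - {"fingers": 4.5, "dx": 15.7, "dy": 0, "dz": -0.15, "twist": 0}
    - {"fingers": 4.5, "dx": 15.7, "dy": 0, "dz": -0.15, "twist": 0}

```text
time_s: 48.3
tcp_pos: [575.2, 323.6, 2.4]
ee_rot: [0.19, 1.556, -0.184]
wrist_force: [0.0, 0.6, 7.2]
finger_gap: 52.9
```

```bash
python3 - <<'E'
from h import *
go(465.3,158.5,120,-7)
E
```

```text
tcp [575.2 323.6   2.4] jaw 76.3 xaxis [ 0.007  0.003 -1.   ] j6 -0.9 t 48.3 F [0.  0.6 7.2] gap 52.9
-> dx -11.90 dy -18.58 dz -6.70 twist 1.454
```

Call:
play_rows:
  motion:
    - {"fingers": 4.5, "dx": -2, "dy": 0, "dz": 0, "twist": 0}
    - {"fingers": 4.5, "dx": -5, "dy": 0, "dz": 0, "twist": 0}
    - {"fingers": 4.5, "dx": -9, "dy": 0, "dz": 0, "twist": 0}
    - {"fingers": 4.5, "dx": -10, "dy": -2, "dz": -0.7, "twist": 0.12}
    - {"fingers": 4.5, "dx": -10, "dy": -4, "dz": -1.4, "twist": 0.24}
    - {"fingers": 4.5, "dx": -10, "dy": -6, "dz": -2.1, "twist": 0.36}
    - {"fingers": 4.5, "dx": -10, "dy": -8, "dz": -2.8, "twist": 0.48}
    - {"fingers": 4.5, "dx": -10, "dy": -10, "dz": -3.5, "twist": 0.6}
    - {"fingers": 4.5, "dx": -10, "dy": -12, "dz": -4.2, "twist": 0.72}
    - {"fingers": 4.5, "dx": -10, "dy": -14, "dz": -5, "twist": 0.84}
    - {"fingers": 4.5, "dx": -10, "dy": -16, "dz": -5.8, "twist": 0.96}
    - {"fingers": 4.5, "dx": -10, "dy": -17.5, "dz": -6.4, "twist": 1.08}
    - {"fingers": 4.5, "dx": -10, "dy": -18.6, "dz": -6.7, "twist": 1.2}
    - {"fingers": 4.5, "dx": -10, "dy": -18.6, "dz": -6.7, "twist": 1.32}
    - {"fingers": 4.5, "dx": -10, "dy": -18.6, "dz": -6.7, "twist": 1.454}
    - {"fingers": 4.5, "dx": -8, "dy": -18.6, "dz": -6.7, "twist": 1.454}
    - {"fingers": 4.5, "dx": -7, "dy": -18.6, "dz": -6.7, "twist": 1.454}
    - {"fingers": 4.5, "dx": -7, "dy": -18.6, "dz": -6.7, "twist": 1.454}
    - {"fingers": 4.5, "dx": -7, "dy": -18.6, "dz": -6.7, "twist": 1.454}

```text
time_s: 49.88
tcp_pos: [464.7, 158.4, 70.5]
ee_rot: [1.302, 1.148, -1.292]
wrist_force: [-0.2, -0.1, -1.2]
finger_gap: 52.8
```

```bash
python3 - <<'E'
from meas import *
capture('wrist');s=monitor.observe();h=76+s['tcp_pos'][2]+1.6
jars('wrist',s,[('green',h,s['tcp_pos'][:2]),('blue',76,(450,59))])
go(465.2,158.5,-1.4,-7)
E
```

```text
wrist green 148.85305126121577 9414 [465.2 159.6] 25.0 z 149.0
tcp [465.9 158.6  71.7] jaw -6.9 xaxis [ 0.008  0.003 -1.   ] j6 0.34 t 49.98 F [-0.1 -0.6 -2.2] gap 53.1
-> dx 7.31 dy -0.13 dz 0.05 twist 0.001
```

Call:
play_rows:
  motion:
    - {"fingers": 4.5, "dx": 2, "dy": -0.1, "dz": -0.1, "twist": 0}
    - {"fingers": 4.5, "dx": 4.5, "dy": -0.1, "dz": -0.1, "twist": 0}
    - {"fingers": 4.5, "dx": 6, "dy": -0.1, "dz": -0.1, "twist": 0}
    - {"fingers": 4.5, "dx": 6.9, "dy": -0.1, "dz": -0.1, "twist": 0}
    - {"fingers": 4.5, "dx": 7.3, "dy": -0.1, "dz": -0.1, "twist": 0}
    - {"fingers": 4.5, "dx": 7.3, "dy": -0.1, "dz": -0.1, "twist": 0}
    - {"fingers": 4.5, "dx": 7.3, "dy": -0.1, "dz": -0.1, "twist": 0}
    - {"fingers": 6, "dx": 7.3, "dy": -0.1, "dz": -0.1, "twist": 0}
    - {"fingers": 7.5, "dx": 7.3, "dy": -0.1, "dz": -0.1, "twist": 0}
    - {"fingers": 8.5, "dx": 7.3, "dy": -0.1, "dz": -0.1, "twist": 0}
    - {"fingers": 8.5, "dx": 7.3, "dy": -0.1, "dz": -0.1, "twist": 0}
    - {"fingers": 8.5, "dx": 5, "dy": -0.1, "dz": -0.1, "twist": 0}
    - {"fingers": 8.5, "dx": 1, "dy": -0.1, "dz": -0.1, "twist": 0}
    - {"fingers": 8.5, "dx": -3, "dy": -0.1, "dz": -0.1, "twist": 0}
    - {"fingers": 8.5, "dx": -7, "dy": -0.1, "dz": -0.1, "twist": 0}
    - {"fingers": 8.5, "dx": -11, "dy": -0.1, "dz": -0.1, "twist": 0}
    - {"fingers": 8.5, "dx": -11, "dy": -0.1, "dz": -0.1, "twist": 0}
    - {"fingers": 8.5, "dx": -11, "dy": -0.1, "dz": -0.1, "twist": 0}

```text
time_s: 51.48
tcp_pos: [466.6, 159.9, 185.5]
ee_rot: [1.309, 1.143, -1.284]
wrist_force: [-0.6, -0.1, -0.8]
finger_gap: 84.8
```

```bash
python3 - <<'E'
from meas import *
capture('wrist');s=monitor.observe()
jars('wrist',s,[('green',76,(465,158)),('green',0,(465,158))])
for k in ['jar_green','mark_green']:
    for q in models.spot_point(k,'wrist')[:1]: r,c=q['point'];print(k,on_z('wrist',c,r,0,s).round(1))
go(465,300,220,-7)
E
```

```text
wrist green 76 2201 [466.6 160.8] 26.2 z 76.0
wrist green 0 806 [465.7 156.7] 42.8 z 0.8
jar_green [463.4 164.    0. ]
tcp [463.  159.1 179.7] jaw -6.9 xaxis [ 0.005  0.003 -1.   ] j6 0.35 t 51.68 F [-0.   0.1 -0.4] gap 85.0
-> dx -3.99 dy -1.49 dz -14.03 twist 0.001
```

Call:
play_rows:
  motion:
    - {"fingers": 8.5, "dx": -4, "dy": -1, "dz": -4, "twist": 0}
    - {"fingers": 8.5, "dx": -4, "dy": -1.5, "dz": -8, "twist": 0}
    - {"fingers": 8.5, "dx": -4, "dy": -1.5, "dz": -12, "twist": 0}
    - {"fingers": 8.5, "dx": -4, "dy": -1.5, "dz": -16, "twist": 0}
    - {"fingers": 8.5, "dx": -4, "dy": -1.5, "dz": -20, "twist": 0}
    - {"fingers": 8.5, "dx": -4, "dy": -1.5, "dz": -24, "twist": 0}
    - {"fingers": 8.5, "dx": -4, "dy": -1.5, "dz": -26, "twist": 0}
    - {"fingers": 8.5, "dx": -4, "dy": -1.5, "dz": -26, "twist": 0}
    - {"fingers": 8.5, "dx": -4, "dy": -1.5, "dz": -26, "twist": 0}

```text
time_s: 52.43
tcp_pos: [478.0, 419.4, 217.5]
ee_rot: [1.297, 1.15, -1.295]
wrist_force: [-0.2, -0.2, 0.4]
finger_gap: 85.2
```

```bash
python3 - <<'E'
from meas import *
s=monitor.observe();print(s['tcp_pos'].round(),s['time_s'])
for n in ('top','scene'):
    im,P,H,S=jars(n,s,[('green',76,(465,158)),('red',76,(441,-36)),('blue',76,(450,60))])
    save(n+'9.png',im if n=='scene' else cv2.resize(im[150:290,90:290],None,fx=4,fy=4,interpolation=cv2.INTER_CUBIC))
    if n=='top':
        uv=[(k,c) for k,c in c0.items()] if 'c0' in globals() else []
        vv,uu=np.mgrid[:384,:512]
        col={'red':((H<8)|(H>172)),'green':(H>45)&(H<80),'blue':(H>100)&(H<130)}
        for k,c in (('green',(466,157.5)),('red',(441.5,-37.4)),('blue',(451,59))):
            Q=on_z('top',uu,vv,0);m=col[k]&(S>90)&(abs(P[...,2])<4)&(np.hypot(Q[...,0]-c[0],Q[...,1]-c[1])<48)
            hu=cv2.convexHull(Q[m][:,:2].astype(np.float32))[:,0];f=circfit(hu);print('mark',k,f[0].round(1),f[1].round(1))
    for y in (150,100,-60,-100):
        x0=577+(y-19)*.109;m=(abs(P[...,1]-y)<8)&(P[...,0]>x0-2)&(P[...,0]<x0+8)&(P[...,2]<60)
        if m.sum()>3: print(n,'lip',y,np.median(P[m][:,2]).round(1))
E
```

```text
[478. 419. 217.] 52.4333
top green 76 202 [467.2 158.6] 25.8 z 76.4
top red 76 208 [442.9 -36.6] 25.8 z 76.3
top blue 76 220 [451.1  56.8] 25.7 z 76.4
mark green [466.2 157.1] 40.7
mark red [441.7 -37.4] 41.8
mark blue [451.1  59.2] 41.9
top lip 150 17.7
top lip 100 19.0
top lip -60 20.1
top lip -100 19.4
scene green 76 138 [467.4 157.9] 26.2 z 76.8
scene red 76 174 [442.6 -36.3] 26.8 z 76.7
scene blue 76 166 [451.3  57.2] 26.9 z 76.6
scene lip 150 20.4
scene lip 100 21.0
scene lip -60 21.6
scene lip -100 21.6
```

View pics/top9.png

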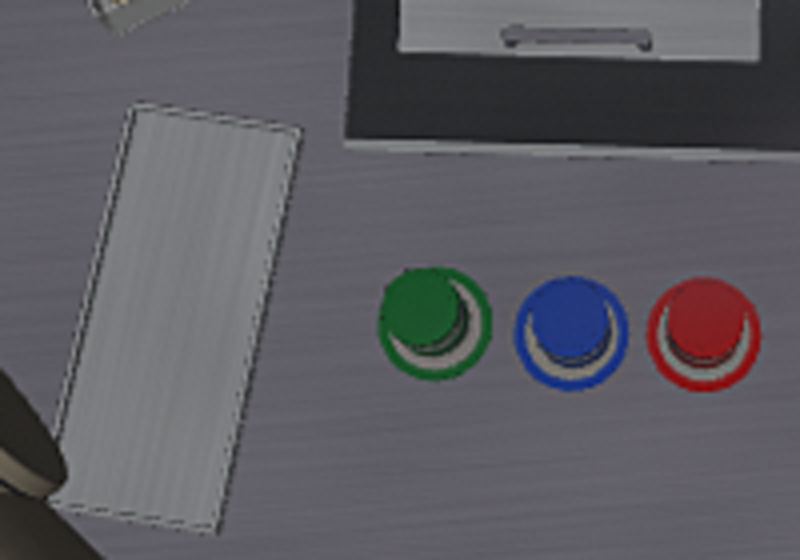

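View pics/scene9.png

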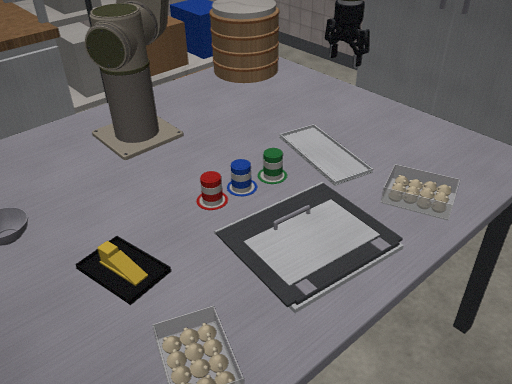

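Each jar is on its own mark within about 2.5 mm, the wedge lies flat in the dish at (122,265), the lid lip top is at 20–21 mm (shut), and the arm is clear. Handing in.

```bash
python3 -c "
from station import ticket
print(ticket.sign_off())"
```

```text
the job is handed in; nothing more can be done
None
```

The job is done and handed in at about 52 s of the 144 s allowed. I moved the three jars upright to the tray and drew the wedge out in small tugs until the lid shut. I then laid the wedge in the dish and put each jar back on the mark of its own lid colour.

Last checks:
- **Lid:** the lip top reads about 21 mm from the scene camera and 18–20 mm from the top camera. Both mean it is shut (21 mm expected).
- **Wedge:** the tab top read 49 mm against 50 mm expected. It lies flat in the dish, within about 1° of the dish's axis and about 1 mm of its centre.
- **Jars:** all upright with tops at about 76 mm, centred on their marks to about 1.5–2.5 mm. The cameras differ among themselves by 1–2 mm.
- **Arm:** clear of everything when I handed in.

What went wrong or disagreed:
- **Finger tips:** they turned out to be about 36 mm above where the reported TCP puts them.
- **First tab pinch:** because of that, the fingers closed on air just above the wedge. I measured the offset with two cameras, corrected for it and pinched again. On the way to the tray the jars were held only by their upper part, without slipping.
- **Jar position in the hand:** the wrist camera read it about 2–3 mm off, so I relied on readings taken after release.

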